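# Stack the date bins and roll up the wrapping film

## Task

Make the order ready for wrapping: stack all the loose blue bins on the grey bin on the pallet, in any order, each turned with its orange end over the plain end of the bin below, so that they stand squarely on one another instead of nesting and crushing the punnets, and set the single loose punnet upright inside the top bin. Roll each roll of stretch film along the bench, without lifting it, until it lies at rest centred on and along the stripe of its own colour. Never tip a bin over, and leave the black tub and the tape ring beside the work alone.

Things in the scene. Friction and masses are not known exactly. Their poses are not given: they have to be found in the camera images.
- bin_1: loose blue bin holding two punnets, about 350 g, may be absent (None). Origin: centre of its underside (z = 0 on the bench); z up; x along its length towards its ORANGE end. 62 mm high; rim part (z 38 to 62 mm) 160 x 68 mm outside, walls 3 to 4 mm, 152 x 62 mm inside; lower body 144 x 54 mm, so it enters the rim of the bin below with 4 mm play. Grip it across the middle of the rim's long sides
- bin_1_end (a point): top middle of the orange end wall of bin_1: 80 mm along its x and 62 mm above its underside
- bin_2: loose blue bin holding two punnets, about 350 g, may be absent (None). Origin: centre of its underside (z = 0 on the bench); z up; x along its length towards its ORANGE end. 62 mm high; rim part (z 38 to 62 mm) 160 x 68 mm outside, walls 3 to 4 mm, 152 x 62 mm inside; lower body 144 x 54 mm, so it enters the rim of the bin below with 4 mm play. Grip it across the middle of the rim's long sides
- bin_2_end (a point): top middle of the orange end wall of bin_2: 80 mm along its x and 62 mm above its underside
- bin_3: loose blue bin holding two punnets, about 350 g, may be absent (None). Origin: centre of its underside (z = 0 on the bench); z up; x along its length towards its ORANGE end. 62 mm high; rim part (z 38 to 62 mm) 160 x 68 mm outside, walls 3 to 4 mm, 152 x 62 mm inside; lower body 144 x 54 mm, so it enters the rim of the bin below with 4 mm play. Grip it across the middle of the rim's long sides
- bin_3_end (a point): top middle of the orange end wall of bin_3: 80 mm along its x and 62 mm above its underside
- bin_4: loose blue bin holding two punnets, about 350 g, may be absent (None). Origin: centre of its underside (z = 0 on the bench); z up; x along its length towards its ORANGE end. 62 mm high; rim part (z 38 to 62 mm) 160 x 68 mm outside, walls 3 to 4 mm, 152 x 62 mm inside; lower body 144 x 54 mm, so it enters the rim of the bin below with 4 mm play. Grip it across the middle of the rim's long sides
- bin_4_end (a point): top middle of the orange end wall of bin_4: 80 mm along its x and 62 mm above its underside
- base: the bottom bin: grey with an orange end, same shape as the loose bins, fixed on a black pallet 200 x 110 x 20 mm; origin: centre of its underside, 20 mm above the bench; x towards its orange end, z up. A bin put on another with orange ends opposite stands on ledges in that rim, its underside 48 mm above the lower one's: stacked. With orange ends the same way it drops 20 mm deeper: nested
- roll_blue: roll of clear stretch film with blue bands and blue end rings, a cylinder 90 mm in diameter and 110 mm long, about 450 g, lying on the bench (too wide to grip); origin: its centre, 45 mm above the bench; x along its axis (y and z turn as it rolls). It rolls with some resistance (soft film): pushed slowly and let go it coasts a centimetre or so
- mark_blue: flat blue stripe painted on the bench, 150 mm long and 24 mm wide; origin: its centre; x along the stripe, y across it. The blue roll starts 90 to 130 mm to the stripe's +y side, nearly parallel to it and level with it lengthwise within 10 mm
- roll_yellow: roll of clear stretch film with yellow bands and yellow end rings, a cylinder 90 mm in diameter and 110 mm long, about 450 g, lying on the bench (too wide to grip); origin: its centre, 45 mm above the bench; x along its axis (y and z turn as it rolls). It rolls with some resistance (soft film): pushed slowly and let go it coasts a centimetre or so
- mark_yellow: flat yellow stripe painted on the bench, 150 mm long and 24 mm wide; origin: its centre; x along the stripe, y across it. The yellow roll starts 90 to 130 mm to the stripe's +y side, nearly parallel to it and level with it lengthwise within 10 mm
- black_tub: bystander: black lidded punnet of dates, 105 x 75 x 45 mm, origin under its centre
- punnet: the loose lidded punnet of dates (brown, pale lid rim), 60 mm along its x, 48 mm along its y, 50 mm high, 100 g; origin: centre of its underside. It fits in a bin lengthwise along the bin's x, with the fingers at its 60 mm-apart faces; there it stands on the punnets inside, its underside 28 mm above the bin's underside (34 mm below the rim)
- tape: bystander: upright-bored tape ring, 70 mm across, 48 mm high, origin under its centre
Not all that is in view belongs to the job. Leave any red look-alike of the bin_4 alone.

How it is judged:
At the end, for the whole second after the job is handed in: All at rest. Bins: stacked on the base, 48 mm (+-6) per level, orange ends alternating, 15 mm of its centre, upright. Punnet: upright in the top bin, 28 mm (+-6) above its underside, near its middle. Rolls: axis within 12 mm of the stripe's centre line, 40 mm lengthwise, 0.2 rad (((z of bin_1 in the frame of base between 0.042 and 0.054 m and x of bin_1_end in the frame of base below -0.06 m) or (z of bin_1 in the frame of base between 0.09 and 0.102 m and x of bin_1_end in the frame of base above 0.06 m) or (z of bin_1 in the frame of base between 0.138 and 0.15 m and x of bin_1_end in the frame of base below -0.06 m) or (z of bin_1 in the frame of base between 0.186 and 0.198 m and x of bin_1_end in the frame of base above 0.06 m)) and x of bin_1 in the frame of base between -0.015 and 0.015 m and y of bin_1 in the frame of base between -0.015 and 0.015 m and angle between each of bin_1, bin_2, bin_3, bin_4's own z axis and vertical below 0.08 rad and linear speed of each of bin_1, bin_2, bin_3, bin_4, roll_blue, roll_yellow, punnet below 0.02 m/s and ((z of bin_2 in the frame of base between 0.042 and 0.054 m and x of bin_2_end in the frame of base below -0.06 m) or (z of bin_2 in the frame of base between 0.09 and 0.102 m and x of bin_2_end in the frame of base above 0.06 m) or (z of bin_2 in the frame of base between 0.138 and 0.15 m and x of bin_2_end in the frame of base below -0.06 m) or (z of bin_2 in the frame of base between 0.186 and 0.198 m and x of bin_2_end in the frame of base above 0.06 m)) and x of bin_2 in the frame of base between -0.015 and 0.015 m and y of bin_2 in the frame of base between -0.015 and 0.015 m and ((z of bin_3 in the frame of base between 0.042 and 0.054 m and x of bin_3_end in the frame of base below -0.06 m) or (z of bin_3 in the frame of base between 0.09 and 0.102 m and x of bin_3_end in the frame of base above 0.06 m) or (z of bin_3 in the frame of base between 0.138 and 0.15 m and x of bin_3_end in the frame of base below -0.06 m) or (z of bin_3 in the frame of base between 0.186 and 0.198 m and x of bin_3_end in the frame of base above 0.06 m)) and x of bin_3 in the frame of base between -0.015 and 0.015 m and y of bin_3 in the frame of base between -0.015 and 0.015 m and ((z of bin_4 in the frame of base between 0.042 and 0.054 m and x of bin_4_end in the frame of base below -0.06 m) or (z of bin_4 in the frame of base between 0.09 and 0.102 m and x of bin_4_end in the frame of base above 0.06 m) or (z of bin_4 in the frame of base between 0.138 and 0.15 m and x of bin_4_end in the frame of base below -0.06 m) or (z of bin_4 in the frame of base between 0.186 and 0.198 m and x of bin_4_end in the frame of base above 0.06 m)) and x of bin_4 in the frame of base between -0.015 and 0.015 m and y of bin_4 in the frame of base between -0.015 and 0.015 m and y of roll_blue in the frame of mark_blue between -0.012 and 0.012 m and x of roll_blue in the frame of mark_blue between -0.04 and 0.04 m and angle between the x axis of roll_blue and the x axis of mark_blue, either way round below 0.2 rad and height (world z) of each of roll_blue, roll_yellow below 0.055 m and y of roll_yellow in the frame of mark_yellow between -0.012 and 0.012 m and x of roll_yellow in the frame of mark_yellow between -0.04 and 0.04 m and angle between the x axis of roll_yellow and the x axis of mark_yellow, either way round below 0.2 rad and ((z of punnet in the frame of bin_1 between 0.022 and 0.034 m and x of punnet in the frame of bin_1 between -0.04 and 0.04 m and y of punnet in the frame of bin_1 between -0.013 and 0.013 m) or (z of punnet in the frame of bin_2 between 0.022 and 0.034 m and x of punnet in the frame of bin_2 between -0.04 and 0.04 m and y of punnet in the frame of bin_2 between -0.013 and 0.013 m) or (z of punnet in the frame of bin_3 between 0.022 and 0.034 m and x of punnet in the frame of bin_3 between -0.04 and 0.04 m and y of punnet in the frame of bin_3 between -0.013 and 0.013 m) or (z of punnet in the frame of bin_4 between 0.022 and 0.034 m and x of punnet in the frame of bin_4 between -0.04 and 0.04 m and y of punnet in the frame of bin_4 between -0.013 and 0.013 m)) and angle between punnet's own z axis and vertical below 0.1 rad); the robot touches nothing.
It fails at once if a film roll is picked up off the bench (height (world z) of any of roll_blue, roll_yellow above 0.075 m).
It fails at once if a bin is tipped over (angle between any of bin_1, bin_2, bin_3, bin_4's own z axis and vertical above 0.6 rad).
It fails at once if a bystander (black tub, tape ring) is disturbed (distance of any of black_tub, tape from where it was at the start of the episode above 0.03 m).
Of bin_1, bin_2, bin_3, bin_4 only 2 to 4 are there at a start; the rules pass over those that are not, and their reading is None.
At some moment in a run one of punnet may be knocked a few centimetres aside while the robot is not near it.
It also fails if it takes over 210 s, if anything falls off the work surface, if the arm or the gripper's body presses on something with over 40 N, if the wrist force passes 120 N, or if a joint passes its speed limit or range.

## Robot

A 6-joint arm with a two-finger parallel gripper is mounted at the origin on the work surface. World frame = base frame: x ahead of the robot, y to its left, z up, the work surface at z = 0. Lengths are in m, angles in rad, forces in N, time in s.
With the tool pointing down it reaches from about 0.3 to 0.775 m from the base axis. Payload 14.6 kg.
Tool frame: the origin (TCP) lies between the finger pads; the fingertips stand 22 mm ahead of it and the grasp point (between the pads) lies 3 mm ahead of it (ctrl.tip_reach is the distance from the TCP to the fingertips, in m); z points along the fingers, y is the direction in which the jaws open and shut (so a half turn about z gives the same grasp; the last joint's range is limited). The gripper opens to 94 mm and grips with 3 to 60 N. Pads are 16 mm wide; open, the fingers measure 119 mm over their backs; the gripper's body (75 mm by 177 mm) begins 78 mm behind the grasp point.
Start: joints at [1.114, 0.3, 1.521, -0, 1.321, -0.067], TCP at [0.209, 0.509, 0.227] pointing down, gripper open.
Joint ranges: [-3.03, 3.03], [-0.79, 2.21], [0.23, 2.52], [-1.04, 4.18], [0, 3.07], [-2.55, 2.55]. Speed limits (rad/s): [2.22, 2.22, 2.57, 3.14, 3.14, 3.14].

## Interface

Orientations are given as [roll, pitch, yaw] about the fixed x, y, z axes, in that order (R = Rz(yaw) Ry(pitch) Rx(roll)).
In Python, from station import ctrl gives the robot as it stands. The module is installed in compiled form; this text tells all that it offers.
- The arm moves only by the shell command python3 -m creep 'ROWS' [OPENING] [FORCE]. ROWS is a JSON object of lists of equal length, an entry for each row: "xyz": the shift along the tool's x, y, z in mm, a list of three; "spin": the turn about the tool's z in rad. In form: {"xyz": [[tx, ty, tz], ...], "spin": [spin, ...]}. A call has 1 to 5 rows; each row shifts and turns the commanded pose from where the row before left it, along the tool's axes as they then stand; what a row does not reach is not made up. A row lasts 1/8 s, in which the tool goes at most 62.5 mm and 10.7 degrees, less where a joint would pass 70% of its speed; a pose out of reach is approached as far as the arm can. A call with a gripper value outside its range is refused whole. OPENING is the finger opening in mm, from 0 to 94, set as the call begins (- or left out, the last holds). The fingers move at their own pace and stop on an object; FORCE is the grip in N (left out, the last holds). Time passes only in rows, so rows that do not move let the fingers close. It gives the time, the measured TCP pose, the force and the opening at its end, in the units of the state.
- ctrl.get_obs(): the state, without advancing time (a new reading comes with each control period).
- ctrl.camera(name): name is "scene" or "top" or "wrist"; returns the picture (420x560x3 uint8, red, green, blue); there is no depth.
- ctrl.camera_model(name): a dict with "fx", "fy", "cx", "cy" (pixels), "k1" (the pictures are not rectified: a ray, as slopes to the right and down, at radius r is drawn at 1 + k1 r^2 times it, then the intrinsics apply), "R" (3x3) and "t" (3): a world point X has camera coordinates R X + t. Camera axes: x right, y down, z forward; pixel columns grow to the right and rows downward; lengths in m; the calibration is good to about 2 mm. A picture is of the moment at which its call begins: read the wrist's pose just before it. camera_model takes no time and is no camera call; for the wrist camera it gives the pose at the moment of the call.
- ctrl.hand_in(): hands the job in, once; it reports no verdict.
The state is a dict: "time_s": time; "qpos": joint angles; "joint_vel": joint speeds; "tau": joint torques, N m; "ee_pos": TCP position; "eef_rot": TCP orientation; "force": force on the tool from outside, world axes, zero at the start; "moment": the same for the moment, N m; "grip_width": finger opening in m.
Only numpy, scipy, OpenCV 4.12 (cv2) and the standard library are available. Lean on these libraries where they do the work, as an engineer would, in place of code of your own. Each camera call takes 0.05 s, during which the arm holds its last target.

## Working session

There is one attempt and no reset: what is moved stays moved. The work goes in short steps, Python scripts to look and compute and a shell command to move; the robot and the scene stay as the last step left them, time stands still between calls to the robot, and variables do not carry over. Pictures are saved under pics/ and viewed, and the job is handed in when it is done.

```bash
mkdir -p pics; ls; python3 - <<'E'
from station import ctrl
import cv2,numpy as np
o=ctrl.get_obs()
print({k:np.round(v,3) for k,v in o.items()}, ctrl.tip_reach)
for n in("scene","top"):
    m=ctrl.camera_model(n); print(n,{k:np.round(v,3).tolist() for k,v in m.items()})
    cv2.imwrite(f"pics/{n}0.png",ctrl.camera(n)[:,:,::-1])
E
```

```text
pics
{'time_s': np.float64(0.0), 'qpos': array([ 1.114,  0.3  ,  1.522, -0.   ,  1.321, -0.067]), 'joint_vel': array([-0.002,  0.   , -0.002, -0.   ,  0.   ,  0.001]), 'tau': array([ 1.0000e-03, -5.3181e+01, -3.5274e+01,  7.1000e-02,  2.4000e-02,
       -0.0000e+00]), 'ee_pos': array([0.209, 0.509, 0.227]), 'eef_rot': array([-3.14 , -0.   ,  2.752]), 'force': array([ 0.141, -0.497, -0.249]), 'moment': array([-0.032,  0.006, -0.012]), 'grip_width': np.float64(0.094)} 0.022
scene {'fx': 391.939, 'fy': 391.939, 'cx': 280.678, 'cy': 211.156, 'k1': 0.015, 'R': [[-0.594, 0.805, -0.002], [0.699, 0.515, -0.496], [-0.398, -0.296, -0.868]], 't': [0.319, -0.352, 1.469]}
top {'fx': 437.987, 'fy': 437.987, 'cx': 276.794, 'cy': 217.581, 'k1': -0.118, 'R': [[0.001, -1.0, -0.009], [-0.999, -0.0, -0.052], [0.052, 0.009, -0.999]], 't': [-0.007, 0.544, 1.517]}
```

View pics/scene0.png

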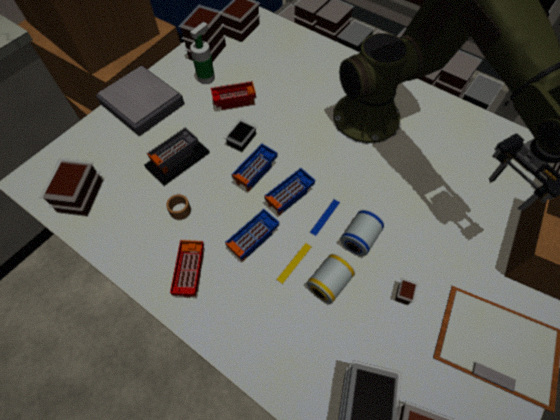

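View pics/top0.png

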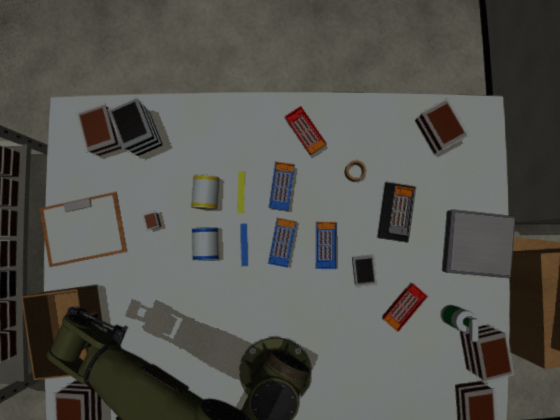

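The scene shows three blue bins (top view: (282,186), (283,242), (326,245)), the grey base on its black pallet at (397,212), the punnet at (154,221), the tub at (363,271) and the tape at (355,171). There are also red look-alikes at (305,130) and (404,306). Next I enlarge the view to check the orange ends.

```bash
cat > h.py <<'E'
from station import ctrl
import cv2,numpy as np
def ray(m,uv):
    uv=np.atleast_2d(np.array(uv,float)); d=(uv-[m['cx'],m['cy']])/[m['fx'],m['fy']]
    s=d.copy()
    for _ in range(20): s=d/(1+m['k1']*(s**2).sum(1,keepdims=True))
    R=np.array(m['R']);t=np.array(m['t'])
    return -R.T@t, np.c_[s,np.ones(len(s))]@R
def plane(m,uv,z):
    c,d=ray(m,uv); return c+d*((z-c[2])/d[:,2])[:,None]
def proj(m,X):
    p=np.atleast_2d(X)@np.array(m['R']).T+np.array(m['t']); s=p[:,:2]/p[:,2:]
    return s*(1+m['k1']*(s**2).sum(1,keepdims=True))*[m['fx'],m['fy']]+[m['cx'],m['cy']]
def shot(n,name=None):
    m=ctrl.camera_model(n); im=ctrl.camera(n)
    if name: cv2.imwrite(f"pics/{name}.png",im[:,:,::-1])
    return m,im
E
python3 - <<'E'
import cv2
im=cv2.imread('pics/top0.png'); c=im[140:290,130:430]
cv2.imwrite('pics/topc0.png',cv2.resize(cv2.convertScaleAbs(c,alpha=1.5),(800,400),interpolation=cv2.INTER_CUBIC))
from h import *
m=ctrl.camera_model('top')
hsv=cv2.cvtColor(im,cv2.COLOR_BGR2HSV)
masks={'blue':((100,120,50),(125,255,255)),'orange':((6,150,90),(19,255,255)),'yellow':((25,150,90),(35,255,255))}
for k,(a,b) in masks.items():
    M=cv2.inRange(hsv,a,b)
    n,l,s,c=cv2.connectedComponentsWithStats(M)
    for i in range(1,n):
        if s[i,4]>=12 : print(k,s[i],c[i].round(1),plane(m,c[i],0.0)[0].round(3))
E
```

```text
blue [269 170  24  40 296] [280.6 194.9] [ 0.625 -0.021  0.   ]
blue [241 224   7  42 249] [243.8 244.5] [0.449 0.109 0.   ]
blue [269 225  26  42 309] [280.6 251.9] [ 0.424 -0.021  0.   ]
blue [192 228  24   4  80] [204.2 229.8] [0.501 0.25  0.   ]
blue [316 229  20  40 333] [326.5 254.7] [ 0.414 -0.182  0.   ]
blue [193 256  24   4  80] [204.2 257.2] [0.404 0.249 0.   ]
orange [308 139  18  14 114] [315.8 145.9] [ 0.801 -0.146  0.   ]
orange [276 163  17   9 100] [283.9 167.1] [ 0.724 -0.032  0.   ]
orange [395 188  17   8  92] [403.3 191.7] [ 0.637 -0.458  0.   ]
orange [277 219  18   9 108] [285.7 222.7] [ 0.526 -0.038  0.   ]
orange [118 220   4   8  19] [119.2 223.5] [0.523 0.559 0.   ]
orange [318 222  17   7 104] [325.6 225.1] [ 0.518 -0.179  0.   ]
orange [120 230   3   7  16] [120.9 233.1] [0.489 0.552 0.   ]
orange [119 239   7  13  30] [122.6 245.5] [0.444 0.545 0.   ]
orange [104 252  14   3  14] [110.5 253.1] [0.417 0.59  0.   ]
orange [ 85 256  13   3  13] [ 91. 257.] [0.402 0.663 0.   ]
orange [384 315  16  16 114] [391.8 321.7] [ 0.177 -0.413  0.   ]
yellow [238 172   6  41 221] [240.8 192.8] [0.632 0.121 0.   ]
yellow [197 176  12   3  28] [202.6 177.1] [0.689 0.257 0.   ]
yellow [195 203  13   4  28] [201.2 204.5] [0.591 0.262 0.   ]
```

View pics/topc0.png

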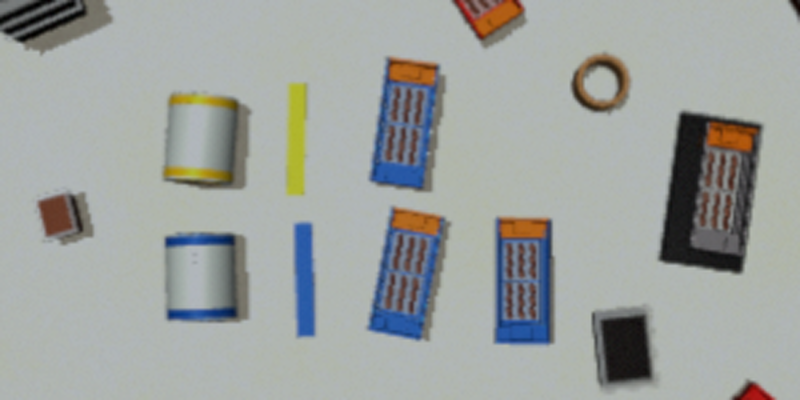

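All bins, base included, have their orange ends pointing roughly +x. From the bottom up, the loose bins must therefore go turned, same as base, turned. Now I measure poses from the top view.

```bash
cat >> h.py <<'E'
def rect(m,im,roi,lo,hi,z,name=''):
    x0,y0,x1,y1=roi; hsv=cv2.cvtColor(im[y0:y1,x0:x1],cv2.COLOR_RGB2HSV)
    M=0
    for a,b in zip(lo,hi): M=M|cv2.inRange(hsv,a,b)
    M=cv2.morphologyEx(M,cv2.MORPH_CLOSE,np.ones((9,9),np.uint8)) if z>0 else M
    M=cv2.copyMakeBorder(M,0,0,0,0,0)
    n,l,s,c=cv2.connectedComponentsWithStats(M); i=1+np.argmax(s[1:,4])
    cs,_=cv2.findContours((l==i).astype(np.uint8),cv2.RETR_EXTERNAL,cv2.CHAIN_APPROX_NONE)
    p=cs[0][:,0,:].astype(float)+[x0,y0]
    P=plane(m,p,z)[:,:2]
    r=cv2.minAreaRect((P*1000).astype(np.float32))
    (cx,cy),(w,h),a=r
    if w<h: w,h,a=h,w,a+90
    a=(a+90)%180-90
    print(name,'c',np.round([cx,cy],1),'size',round(w),round(h),'ang',round(a,1)); return cx,cy,a
BL=(98,110,40),(128,255,255); OR=(4,140,80),(20,255,255); YE=(24,120,80),(37,255,255)
E
python3 - <<'E'
from h import *
m=ctrl.camera_model('top'); im=cv2.imread('pics/top0.png')[:,:,::-1].copy()
rect(m,im,(230,215,258,280),[BL[0]],[BL[1]],0,'markB')
rect(m,im,(228,160,255,222),[YE[0]],[YE[1]],0,'markY')
for nm,roi in dict(binA=(262,155,302,216),binB=(262,214,303,275),binC=(310,214,345,280)).items():
    rect(m,im,roi,[BL[0],OR[0]],[BL[1],OR[1]],.055,nm)
for nm,roi,c in (('rollB',(180,220,225,270),BL),('rollY',(180,165,225,215),YE)):
    rect(m,im,roi,[c[0]],[c[1]],.045,nm)
    hsv=cv2.cvtColor(im,cv2.COLOR_RGB2HSV); x0,y0,x1,y1=roi
    # roll silhouette: sat bands per column extremes
    M=cv2.inRange(hsv,*c); n,l,s,ce=cv2.connectedComponentsWithStats(M[y0:y1,x0:x1])
    for i in range(1,n):
        if s[i,4]>15:
            a,b,w,h,_=s[i]; print(nm,'band',[a+x0,b+y0,w,h],plane(m,[[a+x0-.5,b+y0+h/2],[a+x0+w-.5,b+y0+h/2]],.045).round(4)[:,:2].tolist())
c,_=ray(m,[0,0]);print(c)
E
```

```text
markB c [449.7 108.4] size 144 21 ang 0.2
markY c [635.6 121. ] size 143 21 ang -1.7
binA c [650.5 -23.4] size 159 65 ang -7.9
binB c [457.8 -25.1] size 158 65 ang -11.2
binC c [ 448.6 -173. ] size 156 65 ang -0.2
rollB c [405.9 238.6] size 83 12 ang -87.3
rollB band [np.int32(192), np.int32(228), np.int32(26), np.int32(4)] [[0.4994, 0.2861], [0.4995, 0.196]]
rollB band [np.int32(193), np.int32(255), np.int32(25), np.int32(5)] [[0.4049, 0.2819], [0.4053, 0.1955]]
rollY c [587.3 248.8] size 73 10 ang 89.9
rollY band [np.int32(194), np.int32(176), np.int32(22), np.int32(4)] [[0.6795, 0.2813], [0.6792, 0.2045]]
rollY band [np.int32(192), np.int32(203), np.int32(22), np.int32(4)] [[0.5856, 0.287], [0.5855, 0.2105]]
[ 0.46367982 -0.02118172  1.54296374]
```

```bash
cat > p.py <<'E'
import sys,numpy as np
from station import ctrl
# usage: p.py x y z(mm) psi(deg) [vmax mm/row] : prints rows from present pose
def go(tx,ty,tz,psi,v=45):
    o=ctrl.get_obs(); p=np.array(o['ee_pos'])*1000; a=o['eef_rot'][2]; psi=np.radians(psi)
    d=np.array([tx,ty,tz])-p; s=-(psi-a)
    k=o['qpos'][0]+np.pi/2
    n=int(max(1,np.ceil(np.linalg.norm(d)/v),np.ceil(abs(s)/.18)))
    rows=[];sp=[]
    for i in range(n):
        c,q=np.cos(a),np.sin(a)
        st=d/n
        rows.append([int(round(c*st[0]+q*st[1])),int(round(q*st[0]-c*st[1])),int(round(-st[2]))]); sp.append(round(s/n,3)); a-=s/n
    print('t %.1f at'%o['time_s'],p.round(1),'psi',round(np.degrees(o['eef_rot'][2]),1),'q6',round(o['qpos'][5],2),'n',n)
    for i in range(0,n,5): print(rows[i:i+5],sp[i:i+5])
go(*map(float,sys.argv[1:]))
E
python3 p.py 452 325 200 90; python3 -m creep '{"xyz":[[0,0,0]],"spin":[0.17]}' 60
```

```text
t 0.1 at [208.9 508.6 227. ] psi 157.7 q6 -0.07 n 7
[[-42, -11, 4], [-43, -4, 4], [-43, 3, 4], [-42, 11, 4], [-40, 18, 4]] [np.float64(0.169), np.float64(0.169), np.float64(0.169), np.float64(0.169), np.float64(0.169)]
[[-36, 24, 4], [-32, 30, 4]] [np.float64(0.169), np.float64(0.169)]
time_s: 0.22
ee_pos: [0.2089, 0.5086, 0.227]
eef_rot: [-3.141, 0.0, 2.579]
force: [-0.2, 1.5, 0.5]
grip_width: 0.087
```

```bash
python3 -m creep '{"xyz":[[-50,-5,5],[-50,4,5],[-49,13,5],[-47,21,5],[-42,28,5]],"spin":[0.168,0.168,0.168,0.168,0.168]}'; python3 p.py 452 325 200 90
```

```text
time_s: 0.85
ee_pos: [0.4121, 0.3551, 0.2021]
eef_rot: [-3.141, 0.0, 1.736]
force: [0.3, 0.6, -0.0]
grip_width: 0.0597
t 0.8 at [412.1 355.1 202.1] psi 99.5 q6 0.48 n 2
[[-18, 17, 1], [-17, 19, 1]] [np.float64(0.083), np.float64(0.083)]
```

```bash
python3 -m creep '{"xyz":[[-18,17,1],[-17,20,1]],"spin":[0.083,0.083]}'; python3 - <<'E'
from h import *
m,im=shot('wrist','w0'); print(ctrl.get_obs()['time_s'])
E
```

```text
time_s: 1.1
ee_pos: [0.453, 0.3254, 0.2001]
eef_rot: [-3.141, 0.0, 1.572]
force: [-0.5, 0.3, 0.5]
grip_width: 0.0597
1.15
```

View pics/w0.png

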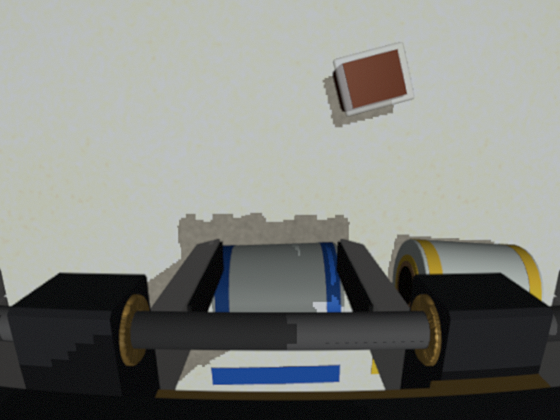

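The wrist view shows the fingers bracketing the blue roll lengthwise (band edges at u 215 and 340) and the punnet at (375,80), clear of the tool. I go down behind the roll.

```bash
python3 -m creep '{"xyz":[[0,0,37],[0,0,37],[0,0,37],[0,0,37],[-14,0,0]],"spin":[0,0,0,0,0]}'; python3 -m creep '{"xyz":[[-8,0,0],[-3,0,0],[-3,0,0],[-3,0,0],[-3,0,0]],"spin":[0,0,0,0,0]}'; python3 -m creep '{"xyz":[[-3,0,0],[-3,0,0],[-3,0,0],[-3,0,0],[-3,0,0]],"spin":[0,0,0,0,0]}'
```

```text
time_s: 1.78
ee_pos: [0.4507, 0.3117, 0.0502]
eef_rot: [-3.137, 0.002, 1.578]
force: [0.1, 0.5, 0.2]
grip_width: 0.0601
time_s: 2.4
ee_pos: [0.4525, 0.2923, 0.0526]
eef_rot: [3.141, -0.0, 1.576]
force: [0.1, 1.0, 0.7]
grip_width: 0.0599
time_s: 3.02
ee_pos: [0.4525, 0.2771, 0.0525]
eef_rot: [-3.142, 0.0, 1.576]
force: [-0.6, 0.6, 0.9]
grip_width: 0.0599
```

```bash
python3 -m creep '{"xyz":[[-4,0,0],[-4,0,0],[-4,0,0],[-4,0,0],[-4,0,0]],"spin":[0,0,0,0,0]}'; python3 -m creep '{"xyz":[[-4,0,0],[-4,0,0],[-4,0,0],[-4,0,0],[-4,0,0]],"spin":[0,0,0,0,0]}';python3 -m creep '{"xyz":[[-4,0,0],[-4,0,0],[-4,0,0],[-4,0,0],[-4,0,0]],"spin":[0,0,0,0,0]}'; python3 - <<'E'
from h import *
shot('top','t1'); im=cv2.imread('pics/t1.png')[140:290,130:430]
cv2.imwrite('pics/t1c.png',cv2.resize(im,(800,400),interpolation=cv2.INTER_CUBIC))
E
```

```text
time_s: 3.65
ee_pos: [0.4526, 0.257, 0.0524]
eef_rot: [3.142, 0.0, 1.576]
force: [-0.5, 0.6, 0.1]
grip_width: 0.0601
time_s: 4.28
ee_pos: [0.4527, 0.2371, 0.0524]
eef_rot: [-3.142, 0.0, 1.576]
force: [-0.5, 0.7, 0.3]
grip_width: 0.0595
time_s: 4.9
ee_pos: [0.4528, 0.2171, 0.0525]
eef_rot: [3.142, -0.0, 1.576]
force: [0.8, -0.2, 0.4]
grip_width: 0.0605
```

View pics/t1c.png

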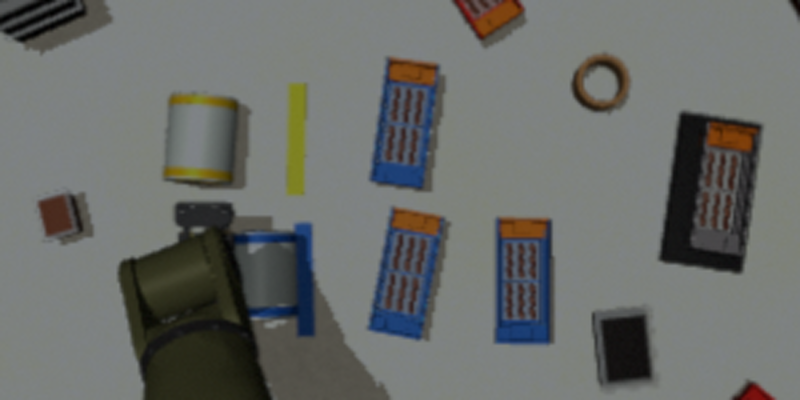

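The roll is rolling squarely in front of the fingers, with its right edge at crop (298,275), so its centre is about 54 mm ahead of the TCP. I push on and slow down short of the stripe.

```bash
python3 -m creep '{"xyz":[[-4,0,0],[-4,0,0],[-4,0,0],[-4,0,0],[-4,0,0]],"spin":[0,0,0,0,0]}'; python3 -m creep '{"xyz":[[-3,0,0],[-3,0,0],[-3,0,0],[-3,0,0],[-2,0,0]],"spin":[0,0,0,0,0]}';python3 -m creep '{"xyz":[[-2,0,0],[-2,0,0],[-1,0,0],[-1,0,0],[0,0,0]],"spin":[0,0,0,0,0]}'; python3 -m creep '{"xyz":[[0,0,0],[0,0,0],[0,0,0],[0,0,0],[0,0,0]],"spin":[0,0,0,0,0]}';python3 - <<'E'
from h import *
shot('top','t2'); im=cv2.imread('pics/t2.png')[200:280,190:310]
cv2.imwrite('pics/t2c.png',cv2.resize(im,(720,480),interpolation=cv2.INTER_CUBIC))
shot('wrist','w2')
E
```

```text
time_s: 5.58
ee_pos: [0.4529, 0.1971, 0.0524]
eef_rot: [-3.142, -0.0, 1.576]
force: [0.2, -0.9, -0.1]
grip_width: 0.0599
time_s: 6.2
ee_pos: [0.453, 0.1831, 0.0525]
eef_rot: [-3.142, 0.0, 1.576]
force: [0.1, 0.8, -0.3]
grip_width: 0.0598
time_s: 6.82
ee_pos: [0.453, 0.1773, 0.0524]
eef_rot: [-3.142, 0.0, 1.576]
force: [-0.2, 0.0, -0.0]
grip_width: 0.0599
time_s: 7.45
ee_pos: [0.453, 0.1773, 0.0525]
eef_rot: [-3.142, 0.0, 1.576]
force: [-0.2, 0.3, -0.5]
grip_width: 0.0598
```

View pics/t2c.png

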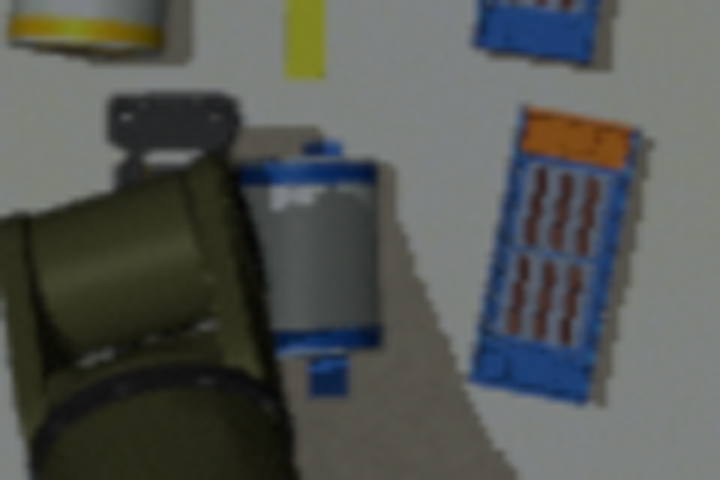

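View pics/w2.png

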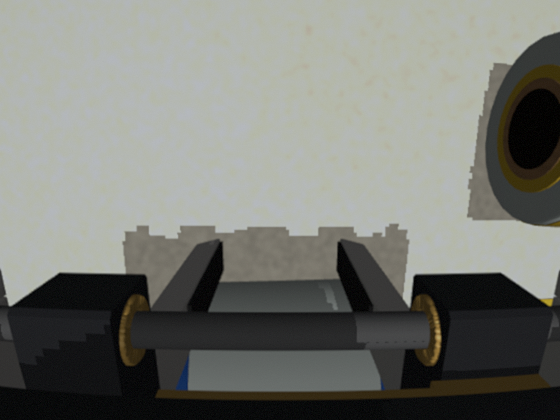

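The blue roll has coasted onto its stripe: stripe ends show at (322,148) and (328,378) and the roll's right edge is at u≈380 in the crop. I back off, lift and measure.

```bash
python3 -m creep '{"xyz":[[15,0,0],[35,0,-10],[45,0,-40],[45,0,-45],[45,0,-50]],"spin":[0,0,0,0,0]}'; python3 -m creep '{"xyz":[[0,40,0],[0,50,0]],"spin":[0,0]}'; python3 - <<'E'
from h import *
m,im=shot('top','t3'); c=cv2.imread('pics/t3.png')[155:280,180:310]
cv2.imwrite('pics/t3c.png',cv2.resize(c,(624,600),interpolation=cv2.INTER_CUBIC))
hsv=cv2.cvtColor(im,cv2.COLOR_RGB2HSV)
M=cv2.inRange(hsv,*BL)
n,l,s,ce=cv2.connectedComponentsWithStats(M[215:280,215:262])
for i in range(1,n):
    if s[i,4]>5:
        a,b,w,h,_=s[i]; print([a+215,b+215,w,h],plane(m,[[a+215-.5,b+215+h/2],[a+215+w-.5,b+215+h/2]],.045).round(4)[:,:2].tolist())
E
python3 p.py 632 325 150 90
```

```text
time_s: 8.18
ee_pos: [0.4513, 0.3606, 0.1946]
eef_rot: [-3.141, 0.0, 1.576]
force: [0.4, -0.0, 0.8]
grip_width: 0.0603
time_s: 8.43
ee_pos: [0.5423, 0.3608, 0.194]
eef_rot: [3.14, -0.001, 1.578]
force: [0.1, 0.9, 0.1]
grip_width: 0.0599
[np.int32(241), np.int32(224), np.int32(6), np.int32(2)] [[0.5167, 0.1169], [0.5167, 0.0963]]
[np.int32(227), np.int32(227), np.int32(25), np.int32(4)] [[0.503, 0.165], [0.503, 0.0791]]
[np.int32(228), np.int32(255), np.int32(25), np.int32(11)] [[0.3952, 0.161], [0.3954, 0.0754]]
t 8.5 at [547.  359.1 192.3] psi 90.2 q6 0.52 n 3
[[-11, 28, 14], [-11, 28, 14], [-11, 28, 14]] [np.float64(0.001), np.float64(0.001), np.float64(0.001)]
```

View pics/t3c.png

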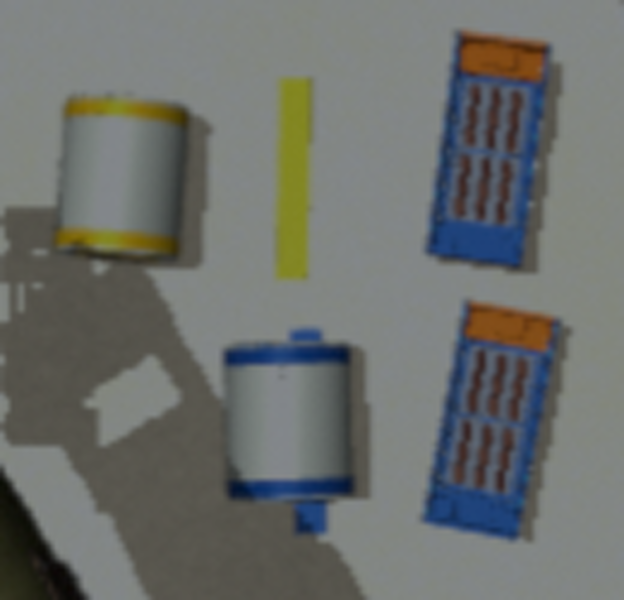

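Blue's axis is at y≈120 mm against the stripe's 108.5, still about 11 mm short, so I'll nudge it afterwards. Yellow next: target TCP y≈176.

```bash
python3 -m creep '{"xyz":[[-11,28,14],[-11,28,14],[-11,28,14],[0,0,48],[0,0,49]],"spin":[0,0,0,0,0]}'; python3 -m creep '{"xyz":[[-5,0,0],[-10,0,0],[-10,0,0],[-4,0,0],[-3,0,0]],"spin":[0,0,0,0,0]}'; python3 -m creep '{"xyz":[[-4,0,0],[-4,0,0],[-4,0,0],[-4,0,0],[-4,0,0]],"spin":[0,0,0,0,0]}'; python3 -m creep '{"xyz":[[-4,0,0],[-4,0,0],[-4,0,0],[-4,0,0],[-4,0,0]],"spin":[0,0,0,0,0]}'
```

```text
time_s: 9.1
ee_pos: [0.6261, 0.327, 0.0526]
eef_rot: [3.141, -0.0, 1.576]
force: [1.0, 0.4, 1.1]
grip_width: 0.0599
time_s: 9.72
ee_pos: [0.6267, 0.2939, 0.0549]
eef_rot: [3.141, -0.0, 1.576]
force: [-0.1, -0.0, -0.7]
grip_width: 0.0601
time_s: 10.35
ee_pos: [0.6265, 0.274, 0.0541]
eef_rot: [-3.142, 0.0, 1.576]
force: [-0.3, 0.7, -0.8]
grip_width: 0.0599
time_s: 10.98
ee_pos: [0.6266, 0.2539, 0.0541]
eef_rot: [3.142, 0.0, 1.576]
force: [-0.8, -0.1, 0.6]
grip_width: 0.0597
```

```bash
python3 -m creep '{"xyz":[[-4,0,0],[-4,0,0],[-4,0,0],[-4,0,0],[-4,0,0]],"spin":[0,0,0,0,0]}'; python3 -m creep '{"xyz":[[-4,0,0],[-4,0,0],[-4,0,0],[-4,0,0],[-4,0,0]],"spin":[0,0,0,0,0]}'; python3 -m creep '{"xyz":[[-4,0,0],[-4,0,0],[-4,0,0],[-4,0,0],[-4,0,0]],"spin":[0,0,0,0,0]}';python3 -m creep '{"xyz":[[-3,0,0],[-3,0,0],[-3,0,0],[-2,0,0],[-2,0,0]],"spin":[0,0,0,0,0]}';python3 -m creep '{"xyz":[[-1,0,0],[-1,0,0],[0,0,0],[0,0,0],[0,0,0]],"spin":[0,0,0,0,0]}'; python3 - <<'E'
from h import *
shot('top','t4'); im=cv2.imread('pics/t4.png')[150:280,190:310]
cv2.imwrite('pics/t4c.png',cv2.resize(im,(552,598),interpolation=cv2.INTER_CUBIC))
E
```

```text
time_s: 11.6
ee_pos: [0.6267, 0.2339, 0.0541]
eef_rot: [3.142, 0.0, 1.576]
force: [-0.1, 0.4, -0.2]
grip_width: 0.0601
time_s: 12.22
ee_pos: [0.6268, 0.2139, 0.0541]
eef_rot: [3.142, -0.0, 1.576]
force: [-0.0, 0.1, 0.2]
grip_width: 0.0595
time_s: 12.85
ee_pos: [0.6269, 0.1939, 0.0541]
eef_rot: [-3.142, 0.0, 1.576]
force: [-0.2, 0.1, 0.0]
grip_width: 0.0599
time_s: 13.48
ee_pos: [0.627, 0.1811, 0.0541]
eef_rot: [3.142, -0.0, 1.576]
force: [0.4, 0.2, -0.3]
grip_width: 0.0601
time_s: 14.1
ee_pos: [0.627, 0.1792, 0.0541]
eef_rot: [-3.142, 0.0, 1.576]
force: [-0.9, 0.3, 0.3]
grip_width: 0.06
```

View pics/t4c.png

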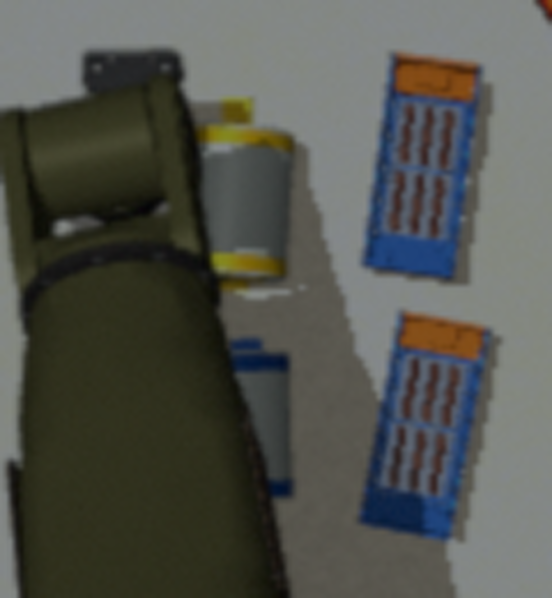

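Yellow sits on its stripe, whose top end shows at (237,108). I retreat towards blue and measure both.

```bash
python3 -m creep '{"xyz":[[15,0,0],[35,-10,-20],[40,-50,-45],[40,-55,-20],[20,-50,0]],"spin":[0,0,0,0,0]}';  python3 - <<'E'
from h import *
m,im=shot('top','t5')
hsv=cv2.cvtColor(im,cv2.COLOR_RGB2HSV)
for nm,cc,(X,Y,X2,Y2) in (('Y',YE,(200,160,262,218)),('B',BL,(215,215,262,280))):
  n,l,s,ce=cv2.connectedComponentsWithStats(cv2.inRange(hsv,*cc)[Y:Y2,X:X2])
  for i in range(1,n):
    if s[i,4]>5:
        a,b,w,h,_=s[i]; print(nm,[a+X,b+Y,w,h],plane(m,[[a+X-.5,b+Y+h/2],[a+X+w-.5,b+Y+h/2]],.045).round(4)[:,:2].tolist(),plane(m,ce[i]+[X,Y],0).round(4)[0,:2])
c=cv2.imread('pics/t5.png')[150:280,190:310]
cv2.imwrite('pics/t5c.png',cv2.resize(c,(552,598),interpolation=cv2.INTER_CUBIC))
E
python3 p.py 449 205 140 90
```

```text
time_s: 14.78
ee_pos: [0.4765, 0.3181, 0.1293]
eef_rot: [3.139, -0.002, 1.577]
force: [0.1, 1.3, -0.3]
grip_width: 0.06
Y [np.int32(228), np.int32(172), np.int32(24), np.int32(10)] [[0.6825, 0.1629], [0.6823, 0.0798]] [0.6865 0.1235]
Y [np.int32(227), np.int32(205), np.int32(23), np.int32(4)] [[0.5786, 0.1655], [0.5786, 0.0863]] [0.5843 0.1297]
Y [np.int32(238), np.int32(212), np.int32(6), np.int32(1)] [[0.5596, 0.1275], [0.5596, 0.1068]] [0.5643 0.1213]
B [np.int32(241), np.int32(224), np.int32(6), np.int32(2)] [[0.5167, 0.1169], [0.5167, 0.0963]] [0.5201 0.1105]
B [np.int32(227), np.int32(227), np.int32(25), np.int32(4)] [[0.503, 0.165], [0.503, 0.0791]] [0.5057 0.1258]
B [np.int32(228), np.int32(254), np.int32(25), np.int32(12)] [[0.3969, 0.161], [0.3971, 0.0754]] [0.4017 0.1185]
t 14.8 at [471.4 319.5 128.2] psi 90.5 q6 0.52 n 3
[[-38, -8, -4], [-38, -8, -4], [-38, -8, -4]] [np.float64(0.003), np.float64(0.003), np.float64(0.003)]
```

View pics/t5c.png

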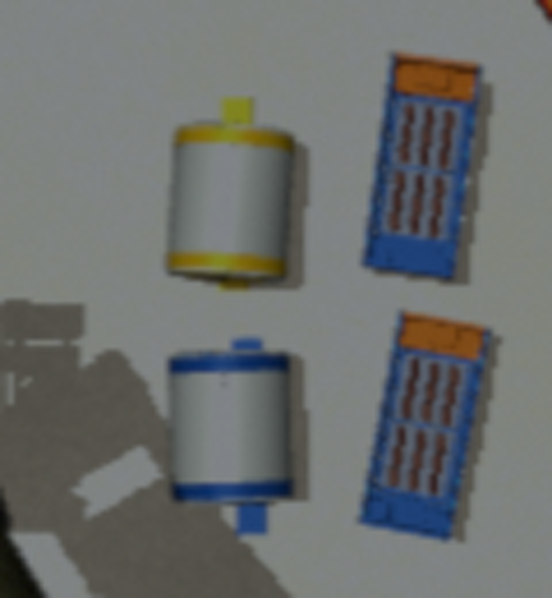

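Yellow's axis is at y≈123.6 mm and its stripe at ≈121, so it is good. Now I nudge blue by about 11 mm.

```bash
python3 -m creep '{"xyz":[[-38,-8,0],[-38,-8,0],[-32,-8,0],[0,0,40],[0,0,36]],"spin":[0,0,0,0,0]}'; python3 -m creep '{"xyz":[[0,0,0],[-10,0,0],[-7,0,0],[-4,0,0],[-4,0,0]],"spin":[0,0,0,0,0]}'
```

```text
time_s: 15.45
ee_pos: [0.4546, 0.208, 0.0511]
eef_rot: [3.14, -0.0, 1.576]
force: [0.7, 0.5, -0.4]
grip_width: 0.0601
time_s: 16.08
ee_pos: [0.4548, 0.1823, 0.0521]
eef_rot: [3.141, -0.0, 1.576]
force: [-0.6, 0.4, 0.1]
grip_width: 0.0599
```

```bash
python3 -m creep '{"xyz":[[-3,0,0],[-3,0,0],[-3,0,0],[-2,0,0],[-2,0,0]],"spin":[0,0,0,0,0]}'; python3 -m creep '{"xyz":[[-2,0,0],[-1,0,0],[0,0,0],[0,0,0],[0,0,0]],"spin":[0,0,0,0,0]}'; python3 -m creep '{"xyz":[[10,0,0],[30,0,0],[30,0,-40],[20,0,-50],[10,30,-50]],"spin":[0,0,0,0,0]}';  python3 - <<'E'
from h import *
m,im=shot('top','t6')
hsv=cv2.cvtColor(im,cv2.COLOR_RGB2HSV)
for nm,cc,(X,Y,X2,Y2) in (('Y',YE,(200,160,262,218)),('B',BL,(215,215,262,280))):
  n,l,s,ce=cv2.connectedComponentsWithStats(cv2.inRange(hsv,*cc)[Y:Y2,X:X2])
  for i in range(1,n):
    if s[i,4]>5:
        a,b,w,h,_=s[i]; print(nm,[a+X,b+Y,w,h],plane(m,[[a+X-.5,b+Y+h/2],[a+X+w-.5,b+Y+h/2]],.045).round(4)[:,:2].tolist(),plane(m,ce[i]+[X,Y],0).round(4)[0,:2])
c=cv2.imread('pics/t6.png')[150:280,190:310]
cv2.imwrite('pics/t6c.png',cv2.resize(c,(552,598),interpolation=cv2.INTER_CUBIC))
E
python3 p.py 448 -173 250 180
```

```text
time_s: 16.7
ee_pos: [0.4546, 0.1694, 0.0517]
eef_rot: [-3.142, 0.0, 1.576]
force: [-0.8, -0.2, 0.7]
grip_width: 0.0599
time_s: 17.32
ee_pos: [0.4546, 0.1666, 0.0516]
eef_rot: [-3.142, -0.0, 1.576]
force: [0.4, -0.2, -1.0]
grip_width: 0.0601
time_s: 17.95
ee_pos: [0.4832, 0.2685, 0.1935]
eef_rot: [-3.141, -0.0, 1.578]
force: [0.4, 0.6, -0.8]
grip_width: 0.0602
Y [np.int32(228), np.int32(172), np.int32(24), np.int32(10)] [[0.6825, 0.1629], [0.6823, 0.0798]] [0.6867 0.1238]
Y [np.int32(227), np.int32(205), np.int32(23), np.int32(4)] [[0.5786, 0.1655], [0.5786, 0.0863]] [0.5844 0.1296]
Y [np.int32(238), np.int32(212), np.int32(6), np.int32(1)] [[0.5596, 0.1275], [0.5596, 0.1068]] [0.5643 0.1213]
B [np.int32(241), np.int32(224), np.int32(6), np.int32(2)] [[0.5167, 0.1169], [0.5167, 0.0963]] [0.5202 0.1113]
B [np.int32(231), np.int32(227), np.int32(25), np.int32(4)] [[0.503, 0.1512], [0.503, 0.0654]] [0.5063 0.1142]
B [np.int32(231), np.int32(254), np.int32(26), np.int32(5)] [[0.4089, 0.1508], [0.4091, 0.0618]] [0.4088 0.1117]
B [np.int32(242), np.int32(259), np.int32(6), np.int32(7)] [[0.3885, 0.113], [0.3886, 0.0925]] [0.3872 0.1063]
t 18.0 at [488.2 269.7 200.6] psi 90.4 q6 0.43 n 10
[[-44, -4, -5], [-43, -11, -5], [-41, -18, -5], [-38, -24, -5], [-33, -29, -5]] [np.float64(-0.156), np.float64(-0.156), np.float64(-0.156), np.float64(-0.156), np.float64(-0.156)]
[[-28, -34, -5], [-23, -38, -5], [-16, -41, -5], [-10, -43, -5], [-3, -44, -5]] [np.float64(-0.156), np.float64(-0.156), np.float64(-0.156), np.float64(-0.156), np.float64(-0.156)]
```

View pics/t6c.png

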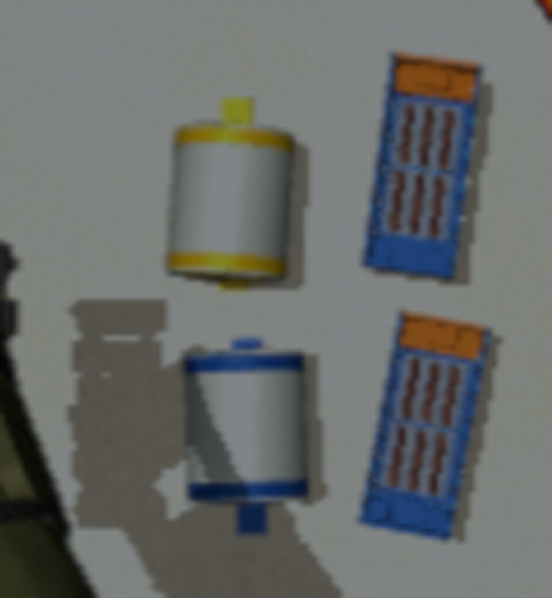

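Blue's axis is now at y≈107 mm against about 109 for the stripe, so both rolls are done. I move over bin C and enlarge the base meanwhile.

```bash
python3 -m creep '{"xyz":[[-44,-4,-5],[-43,-11,-5],[-41,-18,-5],[-38,-24,-5],[-33,-29,-5]],"spin":[-0.156,-0.156,-0.156,-0.156,-0.156]}' 90;python3 -m creep '{"xyz":[[-28,-34,-5],[-23,-38,-5],[-16,-41,-5],[-10,-43,-5],[-3,-44,-5]],"spin":[-0.156,-0.156,-0.156,-0.156,-0.156]}'; python3 - <<'E'
from h import *
m,im=shot('wrist','w7')
c=cv2.imread('pics/t6.png')[175:250,370:425]
cv2.imwrite('pics/base.png',cv2.resize(cv2.convertScaleAbs(c,alpha=1.8),(440,600),interpolation=cv2.INTER_CUBIC))
E
```

```text
time_s: 18.62
ee_pos: [0.4638, 0.0445, 0.2169]
eef_rot: [3.141, 0.0, 2.361]
force: [1.0, 0.2, 0.0]
grip_width: 0.0899
time_s: 19.25
ee_pos: [0.4434, -0.1754, 0.242]
eef_rot: [-3.142, 0.0, 3.141]
force: [0.9, -0.1, 1.3]
grip_width: 0.0898
```

View pics/base.png

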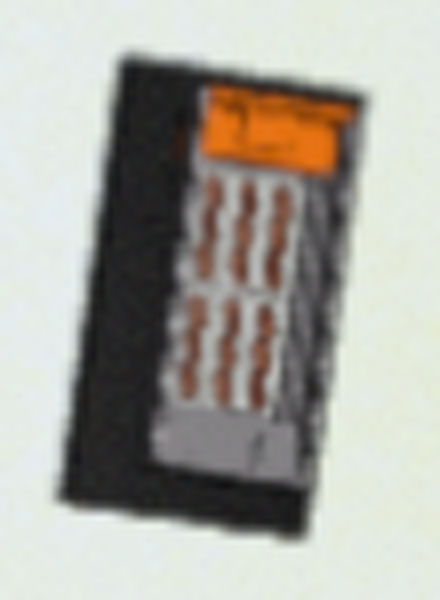

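View pics/w7.png

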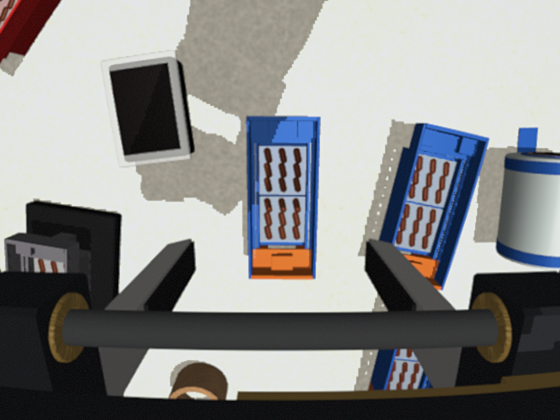

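The wrist view shows bin C whole: rim corners at about (247,116), (320,118), (316,278) and (250,279), orange end towards the bottom of the image. The tub is well clear to its left. I work out bin C and the base.

```bash
python3 - <<'E'
from h import *
m=ctrl.camera_model('wrist'); im=cv2.imread('pics/w7.png')[:,:,::-1].copy()
P=plane(m,[[247,116],[320,118],[316,278],[250,279]],.062)[:,:2]*1000; print(P.round(1),P.mean(0).round(1))
rect(m,im,(235,105,335,285),[BL[0],OR[0]],[BL[1],OR[1]],.062,'binC')
# test: roll B mark etc
m=ctrl.camera_model('top')
def f(c,z):
    uv=(np.array(c)+.5)/8-.5+[370,175]; P=plane(m,uv,z)[:,:2]*1000
    d=(P[0]+P[1]-P[2]-P[3]); print(P.round(1).tolist(),P.mean(0).round(1),np.degrees(np.arctan2(d[1],d[0])).round(1),np.linalg.norm(P[0]-P[3]),np.linalg.norm(P[0]-P[1]))
f([[120,58],[365,95],[305,535],[60,497]],.02)
f([[200,86],[358,105],[310,482],[152,465]],.082)
E
```

```text
[[ 368.2 -209.2]
 [ 369.2 -142.6]
 [ 526.1 -141. ]
 [ 527.9 -207.7]] [ 447.8 -175.1]
binC c [ 447.5 -176.2] size 158 67 ang 0.2
[[669.5, -386.3], [653.6, -495.7], [459.9, -465.6], [476.8, -357.2]] [ 565.  -426.2] -8.7 194.93696832218276 110.58043619557428
[[649.4, -405.4], [641.6, -473.3], [482.3, -449.9], [489.6, -382.6]] [ 565.7 -427.8] -8.2 161.44804212177954 68.28706143432008
```

```bash
python3 -m creep '{"xyz":[[-4,0,45],[0,0,45],[0,0,45],[0,0,35],[0,0,17]],"spin":[0,0,0,0,0]}' 90 25; python3 -m creep '{"xyz":[[0,0,0],[0,0,0]],"spin":[0,0]}' 90;python3 -m creep '{"xyz":[[0,0,0],[0,0,0],[0,0,0],[0,0,0],[0,0,0]],"spin":[0,0,0,0,0]}' 50 25
```

```text
time_s: 19.92
ee_pos: [0.447, -0.1736, 0.0528]
eef_rot: [3.141, -0.002, 3.136]
force: [0.8, -0.6, 0.1]
grip_width: 0.0901
time_s: 20.18
ee_pos: [0.4479, -0.1744, 0.0555]
eef_rot: [-3.141, 0.001, 3.136]
force: [-0.4, -0.3, 0.8]
grip_width: 0.0902
time_s: 20.8
ee_pos: [0.4476, -0.1743, 0.0551]
eef_rot: [-3.142, 0.0, 3.136]
force: [-1.4, 2.4, 6.3]
grip_width: 0.0679
```

```bash
python3 -m creep '{"xyz":[[0,0,-10],[0,0,-30],[0,0,-40],[0,0,-40],[0,0,-25]],"spin":[0,0,0,0,0]}';  python3 p.py 565.3 -427 200 -8.5
```

```text
time_s: 21.42
ee_pos: [0.4474, -0.1745, 0.2019]
eef_rot: [-3.141, 0.002, 3.136]
force: [0.1, -0.2, -4.0]
grip_width: 0.0678
t 21.4 at [ 447.4 -174.5  201.9] psi 179.7 q6 -2.01 n 19
[[-6, -13, 0], [-8, -12, 0], [-10, -10, 0], [-12, -8, 0], [-13, -6, 0]] [np.float64(0.173), np.float64(0.173), np.float64(0.173), np.float64(0.173), np.float64(0.173)]
[[-14, -4, 0], [-15, -1, 0], [-15, 1, 0], [-14, 4, 0], [-13, 6, 0]] [np.float64(0.173), np.float64(0.173), np.float64(0.173), np.float64(0.173), np.float64(0.173)]
[[-12, 8, 0], [-10, 10, 0], [-9, 12, 0], [-6, 13, 0], [-4, 14, 0]] [np.float64(0.173), np.float64(0.173), np.float64(0.173), np.float64(0.173), np.float64(0.173)]
[[-2, 15, 0], [1, 15, 0], [3, 14, 0], [6, 13, 0]] [np.float64(0.173), np.float64(0.173), np.float64(0.173), np.float64(0.173)]
```

```bash
python3 -m creep '{"xyz":[[-6,-13,0],[-8,-12,0],[-10,-10,0],[-12,-8,0],[-13,-6,0]],"spin":[0.173,0.173,0.173,0.173,0.173]}'; python3 -m creep '{"xyz":[[-14,-4,0],[-15,-1,0],[-15,1,0],[-14,4,0],[-13,6,0]],"spin":[0.173,0.173,0.173,0.173,0.173]}'; python3 -m creep '{"xyz":[[-12,8,0],[-10,10,0],[-9,12,0],[-6,13,0],[-4,14,0]],"spin":[0.173,0.173,0.173,0.173,0.173]}'; python3 -m creep '{"xyz":[[-2,15,0],[1,15,0],[3,14,0],[6,13,0]],"spin":[0.173,0.173,0.173,0.173]}'; python3 p.py 565.3 -427 200 -8.5
```

```text
time_s: 22.05
ee_pos: [0.4774, -0.2398, 0.1999]
eef_rot: [-3.141, -0.0, 2.265]
force: [0.5, 0.3, -2.9]
grip_width: 0.0678
time_s: 22.68
ee_pos: [0.5087, -0.3062, 0.1998]
eef_rot: [-3.141, -0.0, 1.4]
force: [0.2, -0.5, -3.0]
grip_width: 0.0681
time_s: 23.3
ee_pos: [0.5392, -0.3719, 0.1997]
eef_rot: [-3.141, 0.0, 0.535]
force: [0.1, 1.2, -2.6]
grip_width: 0.0676
time_s: 23.8
ee_pos: [0.5635, -0.4254, 0.1996]
eef_rot: [-3.141, 0.001, -0.157]
force: [0.3, 0.3, -3.5]
grip_width: 0.068
t 23.8 at [ 563.5 -425.4  199.6] psi -9.0 q6 1.03 n 1
[[2, 1, 0]] [np.float64(-0.009)]
```

```bash
python3 -m creep '{"xyz":[[2,1,0],[0,0,0]],"spin":[-0.009,0]}'; python3 - <<'E'
from h import *
shot('wrist','w8'); m,im=shot('scene','s8')
c=im[110:200,120:240][:,:,::-1]; cv2.imwrite('pics/s8c.png',cv2.resize(c,(720,540),interpolation=cv2.INTER_CUBIC))
E
python3 p.py 565.3 -427 200 -8.5
```

```text
time_s: 24.05
ee_pos: [0.5653, -0.426, 0.1995]
eef_rot: [-3.141, 0.001, -0.138]
force: [-0.1, -0.4, -3.5]
grip_width: 0.0678
t 24.1 at [ 565.3 -425.9  199.8] psi -8.0 q6 1.01 n 1
[[0, 1, 0]] [np.float64(0.009)]
```

View pics/w8.png

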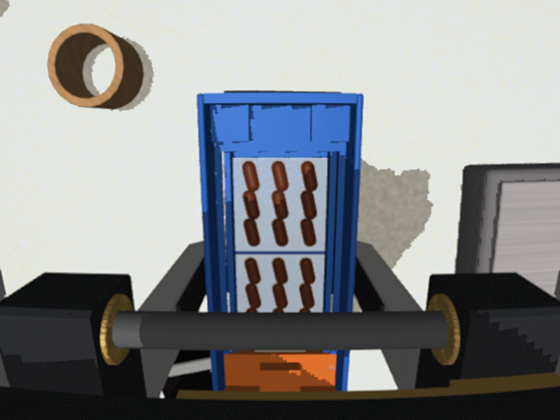

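View pics/s8c.png

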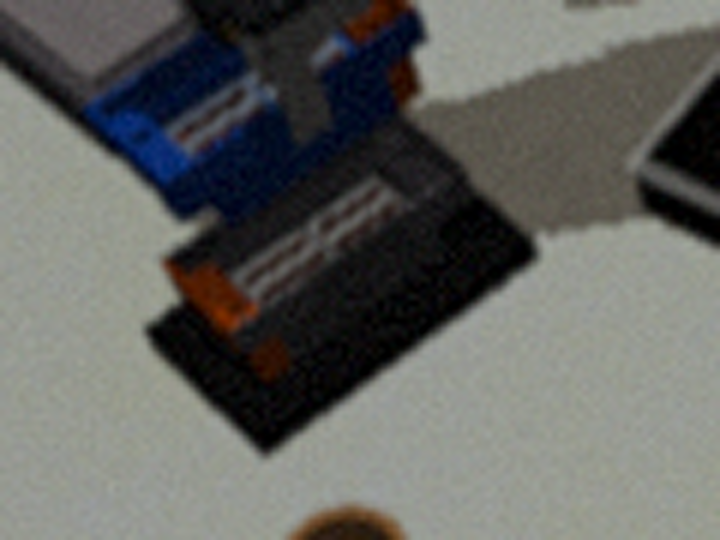

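```bash
python3 - <<'E'
from h import *
m=ctrl.camera_model('scene')
uv=(np.array([[167,263],[240,332],[470,180]])+.5)/6-.5+[120,110]
P=plane(m,uv,.082)[:,:2]*1000; print('scene base corners',P.round(1).tolist())
b=np.radians(-8.5);u=np.array([np.cos(b),np.sin(b)]);v=np.array([-u[1],u[0]]);c=np.array([565.3,-427])
print('expected',[(c+80*u+s*34*v).round(1).tolist() for s in(-1,1)],(c-80*u+34*v).round(1))
m=ctrl.camera_model('wrist'); o=ctrl.get_obs(); t=np.array(o['ee_pos'][:2])*1000
P=plane(m,[[199,95],[363,95]],.207)[:,:2]*1000; print(P.round(1),[(p-t)@u for p in P],[(p-t)@v for p in P])
E
```

```text
scene base corners [[636.5, -467.7], [646.1, -402.6], [495.6, -374.5]]
expected [[639.4, -472.5], [649.4, -405.2]] [ 491.2 -381.5]
[[ 648.6 -404.2]
 [ 639.5 -469.5]] [np.float64(79.16525469176744), np.float64(79.81095639363964)] [np.float64(33.76487423685835), np.float64(-32.184428598943015)]
```

Top gives the base's y at −427 and the scene view at about −423. I take −426, where I am, and lower with a force check.

```bash
python3 -m creep '{"xyz":[[0,0,25],[0,0,20],[0,0,10],[0,0,4],[0,0,4]],"spin":[0.009,0,0,0,0]}'; python3 -m creep '{"xyz":[[0,0,3],[0,0,3],[0,0,3],[0,0,2],[0,0,0]],"spin":[0,0,0,0,0]}'
```

```text
time_s: 24.78
ee_pos: [0.5657, -0.4265, 0.1372]
eef_rot: [3.141, -0.001, -0.151]
force: [0.6, 0.0, -3.6]
grip_width: 0.0678
time_s: 25.4
ee_pos: [0.5654, -0.4263, 0.1255]
eef_rot: [-3.141, 0.0, -0.151]
force: [0.6, 0.4, -4.1]
grip_width: 0.0677
```

```bash
python3 -m creep '{"xyz":[[0,0,1],[0,0,1],[0,0,1],[0,0,0]],"spin":[0,0,0,0]}'
```

```text
time_s: 25.9
ee_pos: [0.5655, -0.4264, 0.1231]
eef_rot: [3.141, -0.0, -0.151]
force: [-1.8, 0.9, 1.7]
grip_width: 0.0679
```

Contact comes at the stacked height (TCP 123). I release and lift.

```bash
python3 -m creep '{"xyz":[[0,0,0],[0,0,0],[0,0,0],[0,0,-10],[0,0,-35]],"spin":[0,0,0,0,0]}' 90; python3 -m creep '{"xyz":[[0,0,-50],[0,0,-40],[-30,0,0],[-50,0,0]],"spin":[0,0,0,0]}'; python3 - <<'E'
from h import *
shot('wrist','w9'); m,im=shot('scene','s9')
c=im[110:200,120:240][:,:,::-1]; cv2.imwrite('pics/s9c.png',cv2.resize(c,(720,540),interpolation=cv2.INTER_CUBIC))
E
python3 p.py 458 -24 250 168.8
```

```text
time_s: 26.52
ee_pos: [0.5649, -0.4259, 0.1668]
eef_rot: [-3.14, 0.003, -0.151]
force: [-0.5, -0.6, 0.5]
grip_width: 0.0902
time_s: 27.02
ee_pos: [0.4859, -0.414, 0.2582]
eef_rot: [3.141, -0.001, -0.15]
force: [0.7, -1.3, 0.6]
grip_width: 0.0899
t 27.1 at [ 482.9 -413.7  258.3] psi -8.8 q6 0.96 n 18
[[-5, -21, 0], [-1, -22, 0], [3, -22, 0], [6, -21, 0], [10, -19, 0]] [np.float64(-0.172), np.float64(-0.172), np.float64(-0.172), np.float64(-0.172), np.float64(-0.172)]
[[13, -17, 0], [16, -15, 0], [18, -12, 0], [20, -9, 0], [21, -5, 0]] [np.float64(-0.172), np.float64(-0.172), np.float64(-0.172), np.float64(-0.172), np.float64(-0.172)]
[[22, -1, 0], [22, 2, 0], [21, 6, 0], [20, 9, 0], [18, 13, 0]] [np.float64(-0.172), np.float64(-0.172), np.float64(-0.172), np.float64(-0.172), np.float64(-0.172)]
[[15, 15, 0], [12, 18, 0], [9, 20, 0]] [np.float64(-0.172), np.float64(-0.172), np.float64(-0.172)]
```

View pics/w9.png

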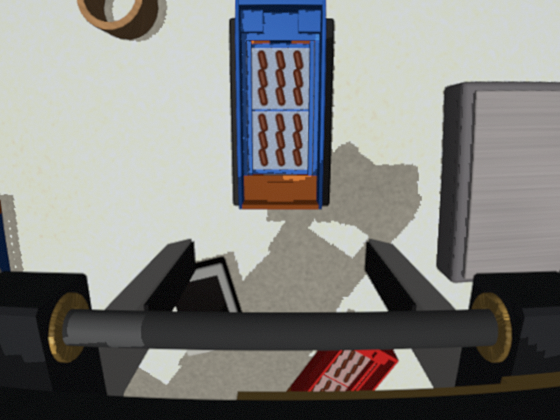

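View pics/s9c.png

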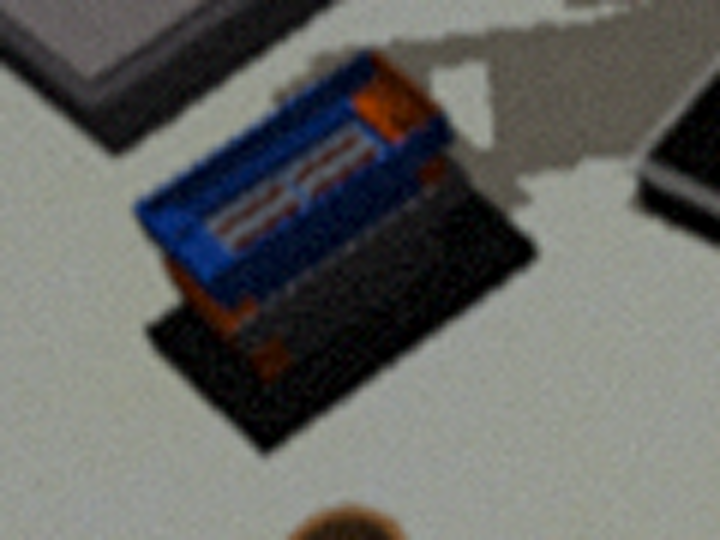

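The first bin stands squarely with its plain end over the base's orange end. Next is bin B, orange the same way as the base.

```bash
python3 p.py 455 -24 242 -11.2 60
```

```text
t 27.1 at [ 482.9 -413.7  258.3] psi -8.8 q6 0.96 n 7
[[-12, -54, 2], [-13, -54, 2], [-13, -54, 2], [-13, -54, 2], [-14, -54, 2]] [np.float64(0.006), np.float64(0.006), np.float64(0.006), np.float64(0.006), np.float64(0.006)]
[[-14, -54, 2], [-14, -54, 2]] [np.float64(0.006), np.float64(0.006)]
```

```bash
python3 -m creep '{"xyz":[[-12,-54,2],[-13,-54,2],[-13,-54,2],[-13,-54,2],[-14,-54,2]],"spin":[0.006,0.006,0.006,0.006,0.006]}'; python3 -m creep '{"xyz":[[-14,-54,2],[-14,-54,2],[0,0,0]],"spin":[0.006,0.006,0]}'; python3 - <<'E'
from h import *
m,im=shot('wrist','w10')
rect(m,im,(180,60,380,300),[BL[0],OR[0]],[BL[1],OR[1]],.062,'binB')
E
python3 p.py 458 -24 55 -11.2 45
```

```text
time_s: 27.75
ee_pos: [0.4663, -0.1357, 0.2486]
eef_rot: [3.141, -0.002, -0.181]
force: [1.0, 0.0, 0.3]
grip_width: 0.0899
time_s: 28.12
ee_pos: [0.4586, -0.0233, 0.2447]
eef_rot: [-3.141, -0.001, -0.189]
force: [0.4, 0.1, 0.3]
grip_width: 0.0898
binB c [457.2 -22.9] size 158 67 ang -11.0
t 28.2 at [458.8 -24.9 244.6] psi -10.9 q6 1.63 n 5
[[0, 0, 38], [0, 0, 38], [0, 0, 38], [0, 0, 38], [0, 0, 38]] [np.float64(0.001), np.float64(0.001), np.float64(0.001), np.float64(0.001), np.float64(0.001)]
```

View pics/w10.png

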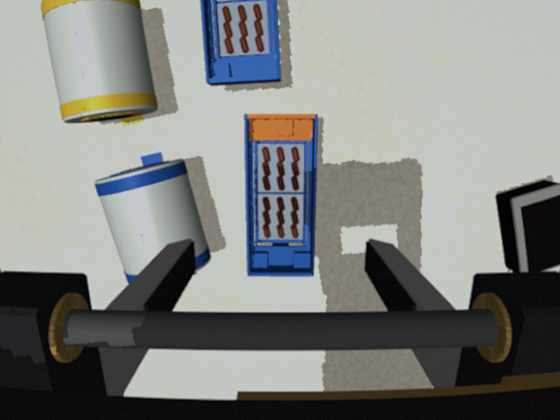

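The wrist view shows bin B centred between the open fingers (u 247–317, orange at the top), and the roll is clear at left. I go down and grip.

```bash
python3 -m creep '{"xyz":[[0,0,40],[0,0,40],[0,0,40],[0,0,40],[0,0,30]],"spin":[0,0,0,0,0]}' 86; python3 -m creep '{"xyz":[[-1,0,0],[0,0,0]],"spin":[0,0]}' 86;python3 -m creep '{"xyz":[[0,0,0],[0,0,0],[0,0,0],[0,0,0],[0,0,0]],"spin":[0,0,0,0,0]}' 50 25;python3 -m creep '{"xyz":[[0,0,-10],[0,0,-40],[0,0,-50],[0,0,-50],[0,0,-50]],"spin":[0,0,0,0,0]}';python3 p.py 565.3 -426.5 260 -8.5 55
```

```text
time_s: 28.8
ee_pos: [0.4586, -0.0274, 0.0525]
eef_rot: [3.141, 0.0, -0.195]
force: [0.3, 0.7, -0.7]
grip_width: 0.0862
time_s: 29.05
ee_pos: [0.4582, -0.0266, 0.0549]
eef_rot: [-3.142, -0.002, -0.194]
force: [0.1, -0.1, 0.1]
grip_width: 0.0862
time_s: 29.68
ee_pos: [0.4579, -0.0258, 0.0546]
eef_rot: [-3.141, -0.002, -0.193]
force: [-1.4, 0.9, 6.9]
grip_width: 0.0676
time_s: 30.3
ee_pos: [0.4567, -0.0258, 0.2558]
eef_rot: [3.141, 0.0, -0.193]
force: [0.4, 0.0, -4.2]
grip_width: 0.0678
t 30.3 at [456.7 -25.8 255.8] psi -11.1 q6 1.63 n 8
[[23, 47, -1], [23, 47, -1], [22, 47, -1], [22, 47, -1], [22, 47, -1]] [np.float64(-0.006), np.float64(-0.006), np.float64(-0.006), np.float64(-0.006), np.float64(-0.006)]
[[22, 47, -1], [21, 47, -1], [21, 47, -1]] [np.float64(-0.006), np.float64(-0.006), np.float64(-0.006)]
```

```bash
python3 -m creep '{"xyz":[[23,47,-1],[23,47,-1],[22,47,-1],[22,47,-1],[22,47,-1]],"spin":[-0.006,-0.006,-0.006,-0.006,-0.006]}';python3 -m creep '{"xyz":[[22,47,-1],[21,47,-1],[21,47,-1],[0,0,0],[0,0,0]],"spin":[-0.006,-0.006,-0.006,0,0]}'; python3 p.py 565.3 -426.5 200 -8.5 55
python3 - <<'E'
from h import *
m,im=shot('scene','s11')
c=im[80:200,120:280][:,:,::-1]; cv2.imwrite('pics/s11c.png',cv2.resize(c,(720,540),interpolation=cv2.INTER_CUBIC))
E
```

```text
time_s: 30.92
ee_pos: [0.5251, -0.2787, 0.259]
eef_rot: [-3.141, 0.0, -0.163]
force: [0.1, 0.6, -3.4]
grip_width: 0.0686
time_s: 31.55
ee_pos: [0.5661, -0.4259, 0.2615]
eef_rot: [-3.141, 0.001, -0.145]
force: [0.1, 0.6, -2.6]
grip_width: 0.0678
t 31.6 at [ 566.1 -425.9  261.5] psi -8.3 q6 1.02 n 2
[[0, 0, 31], [0, 0, 31]] [np.float64(0.002), np.float64(0.002)]
```

View pics/s11c.png

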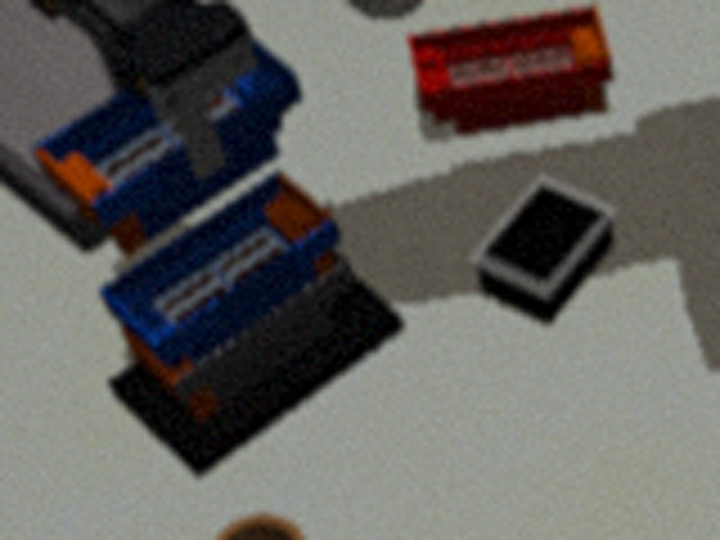

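Bin B hangs over the stack with its orange end above the plain end of the bin below. I lower it to TCP ≈171.

```bash
python3 -m creep '{"xyz":[[0,0,30],[0,0,30],[0,0,15],[0,0,4],[0,0,3]],"spin":[0,0,0,0,0]}'; python3 -m creep '{"xyz":[[0,0,2],[0,0,2],[0,0,1],[0,0,1],[0,0,0]],"spin":[0,0,0,0,0]}'; python3 -m creep '{"xyz":[[0,0,1],[0,0,1],[0,0,0]],"spin":[0,0,0]}'
```

```text
time_s: 32.22
ee_pos: [0.5667, -0.4265, 0.181]
eef_rot: [3.141, -0.002, -0.145]
force: [-0.7, -0.0, -3.7]
grip_width: 0.068
time_s: 32.85
ee_pos: [0.5663, -0.4265, 0.1736]
eef_rot: [-3.142, 0.0, -0.145]
force: [-0.6, 0.4, -3.8]
grip_width: 0.0676
time_s: 33.22
ee_pos: [0.5663, -0.4265, 0.1715]
eef_rot: [-3.142, 0.0, -0.145]
force: [0.1, 0.2, -3.0]
grip_width: 0.068
```

```bash
python3 -m creep '{"xyz":[[0,0,1],[0,0,1],[0,0,0]],"spin":[0,0,0]}';python3 -m creep '{"xyz":[[0,0,0],[0,0,0],[0,0,0],[0,0,-10],[0,0,-35]],"spin":[0,0,0,0,0]}' 90; python3 -m creep '{"xyz":[[0,0,-50],[-30,0,-40],[-50,0,0]],"spin":[0,0,0]}'; python3 - <<'E'
from h import *
m,im=shot('scene','s12')
c=im[80:200,120:280][:,:,::-1]; cv2.imwrite('pics/s12c.png',cv2.resize(c,(720,540),interpolation=cv2.INTER_CUBIC))
E
python3 p.py 645 -23 250 172 45
```

```text
time_s: 33.6
ee_pos: [0.5664, -0.4265, 0.1706]
eef_rot: [3.141, -0.001, -0.145]
force: [-3.5, 2.3, 4.5]
grip_width: 0.0677
time_s: 34.22
ee_pos: [0.5659, -0.4261, 0.2139]
eef_rot: [-3.14, 0.003, -0.145]
force: [0.0, 0.4, -0.1]
grip_width: 0.0899
time_s: 34.6
ee_pos: [0.4873, -0.4151, 0.3084]
eef_rot: [3.138, -0.005, -0.144]
force: [0.9, -1.8, -0.4]
grip_width: 0.0899
t 34.6 at [ 481.5 -413.8  305.7] psi -8.4 q6 0.95 n 18
[[6, -23, 3], [10, -21, 3], [13, -19, 3], [16, -17, 3], [19, -14, 3]] [np.float64(-0.175), np.float64(-0.175), np.float64(-0.175), np.float64(-0.175), np.float64(-0.175)]
[[21, -10, 3], [23, -6, 3], [23, -2, 3], [23, 2, 3], [23, 6, 3]] [np.float64(-0.175), np.float64(-0.175), np.float64(-0.175), np.float64(-0.175), np.float64(-0.175)]
[[21, 10, 3], [19, 13, 3], [17, 17, 3], [14, 19, 3], [10, 21, 3]] [np.float64(-0.175), np.float64(-0.175), np.float64(-0.175), np.float64(-0.175), np.float64(-0.175)]
[[6, 23, 3], [2, 23, 3], [-2, 23, 3]] [np.float64(-0.175), np.float64(-0.175), np.float64(-0.175)]
```

View pics/s12c.png

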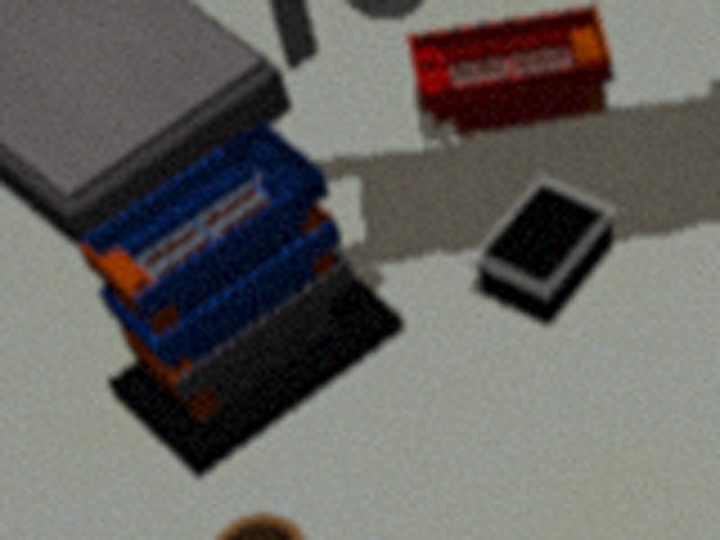

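Two bins are stacked squarely. Now bin A, to be turned end for end; the wrist goes to ψ≈172°.

```bash
python3 -m creep '{"xyz":[[6,-23,3],[10,-21,3],[13,-19,3],[16,-17,3],[19,-14,3]],"spin":[-0.175,-0.175,-0.175,-0.175,-0.175]}';python3 -m creep '{"xyz":[[21,-10,3],[23,-6,3],[23,-2,3],[23,2,3],[23,6,3]],"spin":[-0.175,-0.175,-0.175,-0.175,-0.175]}';python3 -m creep '{"xyz":[[21,10,3],[19,13,3],[17,17,3],[14,19,3],[10,21,3]],"spin":[-0.175,-0.175,-0.175,-0.175,-0.175]}';python3 -m creep '{"xyz":[[6,23,3],[2,23,3],[-2,23,3],[0,0,0],[0,0,0]],"spin":[-0.175,-0.175,-0.175,0,0]}'; python3 - <<'E'
from h import *
m,im=shot('wrist','w13')
rect(m,im,(180,60,380,300),[BL[0],OR[0]],[BL[1],OR[1]],.062,'binA')
E
python3 p.py 650 -23 55 172 45
```

```text
time_s: 35.28
ee_pos: [0.5323, -0.3061, 0.2903]
eef_rot: [3.141, -0.0, 0.736]
force: [-0.0, -0.8, 0.3]
grip_width: 0.0899
time_s: 35.9
ee_pos: [0.5781, -0.1985, 0.2753]
eef_rot: [3.141, 0.0, 1.61]
force: [-0.0, -0.2, -0.2]
grip_width: 0.0901
time_s: 36.52
ee_pos: [0.6231, -0.0903, 0.2603]
eef_rot: [3.141, 0.001, 2.486]
force: [0.1, 0.2, 0.2]
grip_width: 0.09
time_s: 37.15
ee_pos: [0.65, -0.0273, 0.2511]
eef_rot: [-3.141, 0.0, 3.001]
force: [0.1, 0.1, -0.8]
grip_width: 0.0899
binA c [650.3 -21.1] size 158 67 ang -7.9
t 37.2 at [650.  -27.5 251.1] psi 172.0 q6 -1.53 n 5
[[0, 1, 39], [0, 1, 39], [0, 1, 39], [0, 1, 39], [0, 1, 39]] [np.float64(-0.0), np.float64(-0.0), np.float64(-0.0), np.float64(-0.0), np.float64(-0.0)]
```

View pics/w13.png

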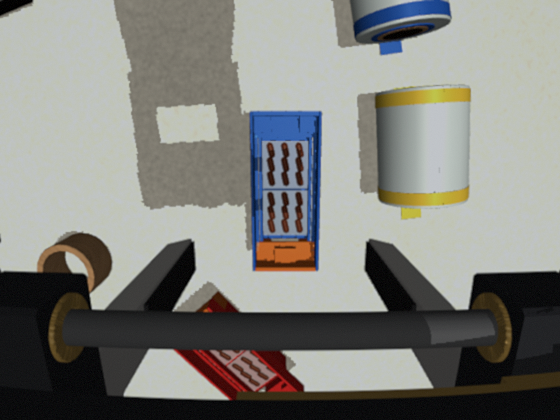

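Bin A is the blue one at (285,190), orange end at the bottom. The red look-alike at (240,340) is beyond it. I go down.

```bash
python3 -m creep '{"xyz":[[0,5,40],[0,0,40],[0,0,40],[0,0,40],[0,0,36]],"spin":[0,0,0,0,0]}' 88; python3 -m creep '{"xyz":[[0,0,0],[0,0,0]],"spin":[0,0]}' 88;python3 -m creep '{"xyz":[[0,0,0],[0,0,0],[0,0,0],[0,0,0],[0,0,0]],"spin":[0,0,0,0,0]}' 50 25;python3 -m creep '{"xyz":[[0,0,-10],[0,0,-40],[0,0,-60],[0,0,-60],[0,0,-60]],"spin":[0,0,0,0,0]}';python3 p.py 565.3 -426.5 310 -8.5 55
```

```text
time_s: 37.83
ee_pos: [0.6505, -0.0226, 0.0537]
eef_rot: [-3.142, -0.0, 3.002]
force: [-0.1, -0.0, -0.3]
grip_width: 0.088
time_s: 38.08
ee_pos: [0.6516, -0.0222, 0.0566]
eef_rot: [3.142, 0.002, 3.003]
force: [-0.1, 0.8, 1.3]
grip_width: 0.0879
time_s: 38.7
ee_pos: [0.6511, -0.0217, 0.0556]
eef_rot: [-3.142, 0.001, 3.005]
force: [-3.1, -0.4, 6.5]
grip_width: 0.0674
time_s: 39.33
ee_pos: [0.6502, -0.0216, 0.2868]
eef_rot: [3.142, -0.001, 3.005]
force: [0.4, -0.1, -3.6]
grip_width: 0.0674
t 39.3 at [650.2 -21.6 286.8] psi 172.2 q6 -1.52 n 18
[[2, -23, -1], [-2, -23, -1], [-6, -22, -1], [-10, -21, -1], [-14, -19, -1]] [np.float64(0.175), np.float64(0.175), np.float64(0.175), np.float64(0.175), np.float64(0.175)]
[[-17, -16, -1], [-19, -13, -1], [-21, -9, -1], [-22, -5, -1], [-23, -1, -1]] [np.float64(0.175), np.float64(0.175), np.float64(0.175), np.float64(0.175), np.float64(0.175)]
[[-23, 3, -1], [-22, 6, -1], [-21, 10, -1], [-18, 14, -1], [-16, 17, -1]] [np.float64(0.175), np.float64(0.175), np.float64(0.175), np.float64(0.175), np.float64(0.175)]
[[-13, 19, -1], [-9, 21, -1], [-5, 22, -1]] [np.float64(0.175), np.float64(0.175), np.float64(0.175)]
```

```bash
python3 -m creep '{"xyz":[[2,-23,-1],[-2,-23,-1],[-6,-22,-1],[-10,-21,-1],[-14,-19,-1]],"spin":[0.175,0.175,0.175,0.175,0.175]}';python3 -m creep '{"xyz":[[-17,-16,-1],[-19,-13,-1],[-21,-9,-1],[-22,-5,-1],[-23,-1,-1]],"spin":[0.175,0.175,0.175,0.175,0.175]}';python3 -m creep '{"xyz":[[-23,3,-1],[-22,6,-1],[-21,10,-1],[-18,14,-1],[-16,17,-1]],"spin":[0.175,0.175,0.175,0.175,0.175]}';python3 -m creep '{"xyz":[[-13,19,-1],[-9,21,-1],[-5,22,-1],[0,0,0],[0,0,0]],"spin":[0.175,0.175,0.175,0,0]}';python3 p.py 566 -426.5 230 -8.5 20;python3 - <<'E'
from h import *
m,im=shot('scene','s14')
c=im[80:200,120:280][:,:,::-1]; cv2.imwrite('pics/s14c.png',cv2.resize(c,(720,540),interpolation=cv2.INTER_CUBIC))
E
```

```text
time_s: 39.95
ee_pos: [0.6253, -0.1354, 0.2897]
eef_rot: [-3.141, -0.001, 2.124]
force: [-1.3, 0.5, -4.5]
grip_width: 0.068
time_s: 40.58
ee_pos: [0.603, -0.2479, 0.2946]
eef_rot: [-3.141, -0.0, 1.249]
force: [0.2, -0.8, -4.6]
grip_width: 0.0678
time_s: 41.2
ee_pos: [0.5798, -0.3609, 0.2996]
eef_rot: [-3.141, 0.001, 0.374]
force: [0.6, -0.1, -3.5]
grip_width: 0.0681
time_s: 41.82
ee_pos: [0.5664, -0.4268, 0.3025]
eef_rot: [-3.141, 0.0, -0.142]
force: [0.2, 0.5, -4.8]
grip_width: 0.0674
t 41.8 at [ 566.4 -426.8  302.5] psi -8.2 q6 1.02 n 4
[[0, 0, 18], [0, 0, 18], [0, 0, 18], [0, 0, 18]] [np.float64(0.001), np.float64(0.001), np.float64(0.001), np.float64(0.001)]
```

View pics/s14c.png

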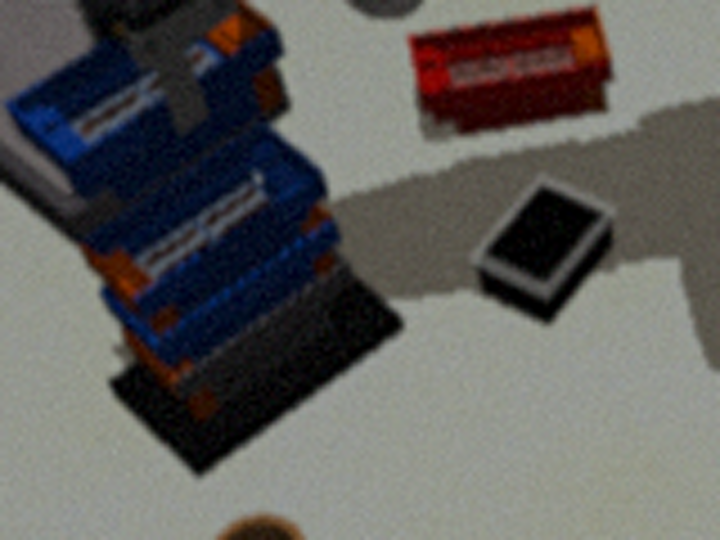

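The orientation is right, plain end over orange end. I lower to TCP ≈219.5.

```bash
python3 -m creep '{"xyz":[[0,0,30],[0,0,25],[0,0,15],[0,0,4],[0,0,3]],"spin":[0,0,0,0,0]}'; python3 -m creep '{"xyz":[[0,0,2],[0,0,1],[0,0,1],[0,0,1],[0,0,0]],"spin":[0,0,0,0,0]}'
```

```text
time_s: 42.5
ee_pos: [0.5666, -0.4274, 0.2266]
eef_rot: [3.141, -0.001, -0.145]
force: [-0.6, 0.3, -4.3]
grip_width: 0.0679
time_s: 43.12
ee_pos: [0.5663, -0.4274, 0.2206]
eef_rot: [-3.142, 0.0, -0.145]
force: [0.5, -0.1, -4.9]
grip_width: 0.0678
```

```bash
python3 -m creep '{"xyz":[[0,0,1],[0,0,1],[0,0,0]],"spin":[0,0,0]}'
```

```text
time_s: 43.5
ee_pos: [0.5664, -0.4274, 0.2196]
eef_rot: [3.141, -0.001, -0.145]
force: [-2.0, 2.4, 5.5]
grip_width: 0.0678
```

```bash
python3 -m creep '{"xyz":[[0,0,0],[0,0,0],[0,0,0],[0,0,-10],[0,0,-35]],"spin":[0,0,0,0,0]}' 90; python3 -m creep '{"xyz":[[0,0,-40],[-40,0,-20],[-50,0,0],[0,0,0]],"spin":[0,0,0,0]}'; python3 - <<'E'
from h import *
m,im=shot('scene','s15'); shot('wrist','w15'); shot('top','t15')
c=im[80:200,120:280][:,:,::-1]; cv2.imwrite('pics/s15c.png',cv2.resize(c,(720,540),interpolation=cv2.INTER_CUBIC))
m=ctrl.camera_model('wrist');im=cv2.imread('pics/w15.png')[:,:,::-1].copy()
rect(m,im,(150,0,400,300),[BL[0],OR[0]],[BL[1],OR[1]],.226,'top bin')
c=cv2.imread('pics/t15.png')[190:250,120:220];cv2.imwrite('pics/t15c.png',cv2.resize(c,(800,480),interpolation=cv2.INTER_CUBIC))
E
```

```text
time_s: 44.12
ee_pos: [0.5659, -0.4271, 0.2629]
eef_rot: [-3.14, 0.003, -0.145]
force: [-0.4, -0.2, -0.3]
grip_width: 0.0899
time_s: 44.62
ee_pos: [0.4749, -0.4142, 0.3251]
eef_rot: [3.141, -0.0, -0.147]
force: [0.5, 0.0, 0.7]
grip_width: 0.0899
top bin c [ 558.9 -425.5] size 137 67 ang -8.3
```

View pics/s15c.png

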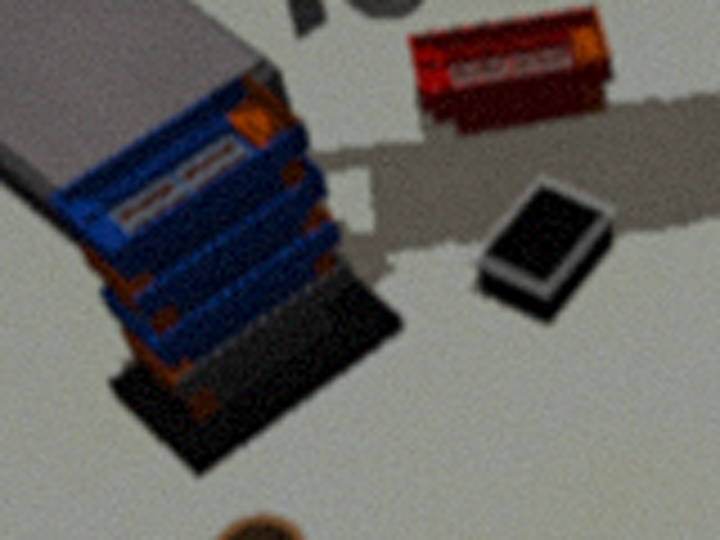

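View pics/w15.png

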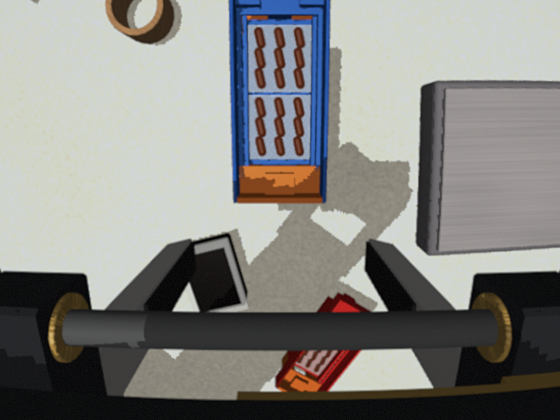

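View pics/t15.png

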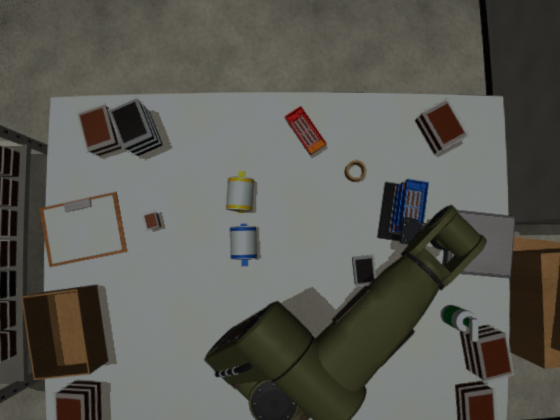

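All three bins stand squarely with alternating ends. The punnet at top view (154,221) hasn't moved; it is the only small brown, pale-rimmed single one on the bench (the other dark stacks at the edges are larger and multiple). I go above it to confirm.

```bash
python3 p.py 515 400 220 90 52
```

```text
t 44.8 at [ 477.9 -414.6  324.5] psi -8.3 q6 0.94 n 16
[[-5, -51, 7], [0, -51, 7], [6, -51, 7], [11, -50, 7], [16, -48, 7]] [np.float64(-0.107), np.float64(-0.107), np.float64(-0.107), np.float64(-0.107), np.float64(-0.107)]
[[22, -46, 7], [26, -44, 7], [31, -41, 7], [35, -37, 7], [39, -33, 7]] [np.float64(-0.107), np.float64(-0.107), np.float64(-0.107), np.float64(-0.107), np.float64(-0.107)]
[[42, -29, 7], [45, -24, 7], [47, -19, 7], [49, -14, 7], [50, -9, 7]] [np.float64(-0.107), np.float64(-0.107), np.float64(-0.107), np.float64(-0.107), np.float64(-0.107)]
[[51, -3, 7]] [np.float64(-0.107)]
```

```bash
python3 -m creep '{"xyz":[[-5,-51,7],[0,-51,7],[6,-51,7],[11,-50,7],[16,-48,7]],"spin":[-0.107,-0.107,-0.107,-0.107,-0.107]}';python3 -m creep '{"xyz":[[22,-46,7],[26,-44,7],[31,-41,7],[35,-37,7],[39,-33,7]],"spin":[-0.107,-0.107,-0.107,-0.107,-0.107]}';python3 -m creep '{"xyz":[[42,-29,7],[45,-24,7],[47,-19,7],[49,-14,7],[50,-9,7]],"spin":[-0.107,-0.107,-0.107,-0.107,-0.107]}';python3 -m creep '{"xyz":[[51,-3,7],[0,0,0],[0,0,0]],"spin":[-0.107,0,0]}';python3 - <<'E'
from h import *
m,im=shot('wrist','w16')
c=cv2.imread('pics/w16.png')
o=ctrl.get_obs();print(o['ee_pos'],o['eef_rot'],o['time_s'])
E
```

```text
time_s: 45.4
ee_pos: [0.4892, -0.1574, 0.2886]
eef_rot: [3.141, -0.0, 0.394]
force: [0.6, -0.4, 0.1]
grip_width: 0.0901
time_s: 46.02
ee_pos: [0.501, 0.0984, 0.2537]
eef_rot: [3.141, -0.0, 0.929]
force: [0.7, -0.2, -0.6]
grip_width: 0.0898
time_s: 46.65
ee_pos: [0.5119, 0.3531, 0.2182]
eef_rot: [3.141, -0.0, 1.464]
force: [0.5, 0.2, 0.1]
grip_width: 0.0899
time_s: 47.02
ee_pos: [0.5144, 0.4015, 0.2113]
eef_rot: [-3.141, 0.0, 1.567]
force: [-0.9, -0.4, 0.8]
grip_width: 0.0898
[0.51460479 0.40094204 0.21174176] [3.14146002e+00 5.33143148e-05 1.56568817e+00] 47.075
```

View pics/w16.png

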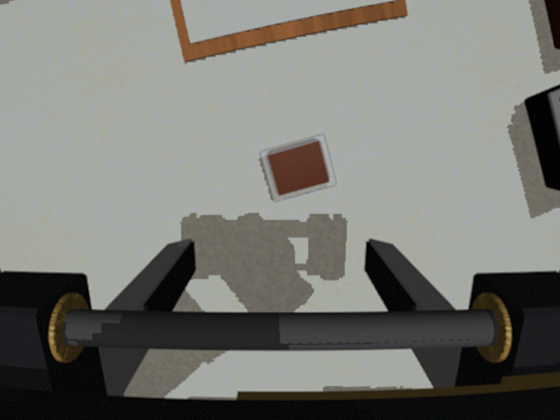

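The punnet is clear: lid corners at about (262,152), (325,135), (336,186) and (273,201).

```bash
python3 - <<'E'
from h import *
m=ctrl.camera_model('wrist')
P=plane(m,[[262,152],[325,135],[336,186],[273,201]],.05)[:,:2]*1000
c=P.mean(0); d=P[1]+P[2]-P[0]-P[3]; print(P.round(1).tolist(),c.round(1),np.linalg.norm(P[1]-P[0]),np.linalg.norm(P[2]-P[1]),np.degrees(np.arctan2(d[1],d[0])))
im=cv2.imread('pics/w16.png')
h=cv2.cvtColor(im,cv2.COLOR_BGR2HSV); M=cv2.inRange(h[110:215,240:350],(0,90,40),(12,255,200))
r=cv2.minAreaRect(cv2.findNonZero(M).astype(np.float32)); b=cv2.boxPoints(r)+[240,110]; print(plane(m,b,.05).mean(0).round(4))
E
```

```text
[[499.8, 446.1], [554.8, 460.6], [565.6, 415.6], [509.0, 402.1]] [532.3 431.1] 56.89448975313999 46.26050293474375 14.10784830837936
[0.5317 0.4316 0.05  ]
```

```bash
python3 p.py 532 431.3 110 104 40
```

```text
t 47.1 at [514.6 400.9 211.7] psi 89.7 q6 0.61 n 3
[[10, 6, 34], [10, 7, 34], [9, 7, 34]] [np.float64(-0.083), np.float64(-0.083), np.float64(-0.083)]
```

```bash
python3 -m creep '{"xyz":[[10,6,34],[10,7,34],[9,7,34],[0,0,0],[0,0,0]],"spin":[-0.083,-0.083,-0.083,0,0]}'; python3 - <<'E'
from h import *
m,im=shot('wrist','w17')
E
python3 p.py 532 431.3 43 104
```

```text
time_s: 47.7
ee_pos: [0.5326, 0.4314, 0.1117]
eef_rot: [3.14, -0.001, 1.813]
force: [0.1, -0.1, -0.1]
grip_width: 0.09
t 47.8 at [532.7 431.5 112. ] psi 103.9 q6 0.38 n 2
[[0, 0, 35], [0, 0, 35]] [np.float64(-0.001), np.float64(-0.001)]
```

View pics/w17.png

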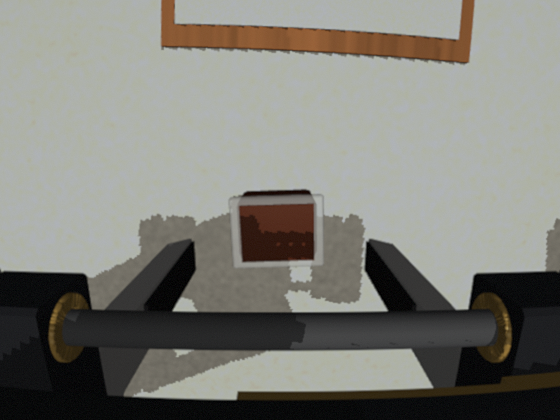

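```bash
python3 - <<'E'
from h import *
m=ctrl.camera_model('wrist')
P=plane(m,[[231,196],[323,195],[320,266],[235,268]],.05)[:,:2]*1000
print(P.round(1).tolist(),P.mean(0))
E
python3 -m creep '{"xyz":[[0,0,30],[0,0,25],[0,0,14],[0,0,0]],"spin":[0,0,0,0]}' 90; python3 -m creep '{"xyz":[[0,0,0],[0,0,0],[0,0,0],[0,0,0],[0,0,0]],"spin":[0,0,0,0,0]}' 45 12; python3 -m creep '{"xyz":[[0,0,-10],[0,0,-30],[0,0,-50],[0,0,-50],[0,0,-50]],"spin":[0,0,0,0,0]}'; python3 - <<'E'
from h import *
m,im=shot('wrist','w18')
E
python3 p.py 565.5 -426 320 81.5 52
```

```text
[[498.2, 448.6], [553.3, 462.9], [564.0, 417.3], [510.7, 402.7]] [531.54214462 432.8889212 ]
time_s: 48.25
ee_pos: [0.532, 0.4316, 0.041]
eef_rot: [-3.142, 0.0, 1.815]
force: [-0.2, -0.1, -0.1]
grip_width: 0.0902
time_s: 48.88
ee_pos: [0.532, 0.4319, 0.0411]
eef_rot: [3.141, -0.0, 1.816]
force: [-1.5, -0.7, 4.4]
grip_width: 0.0603
time_s: 49.5
ee_pos: [0.5317, 0.4316, 0.2328]
eef_rot: [3.141, -0.0, 1.816]
force: [0.4, 0.0, -0.9]
grip_width: 0.0603
t 49.5 at [533.  432.5 240.8] psi 104.0 q6 0.38 n 17
[[-49, -10, -5], [-50, -9, -5], [-50, -8, -5], [-50, -7, -5], [-50, -6, -5]] [np.float64(0.023), np.float64(0.023), np.float64(0.023), np.float64(0.023), np.float64(0.023)]
[[-50, -5, -5], [-50, -3, -5], [-50, -2, -5], [-51, -1, -5], [-51, 0, -5]] [np.float64(0.023), np.float64(0.023), np.float64(0.023), np.float64(0.023), np.float64(0.023)]
[[-51, 1, -5], [-50, 2, -5], [-50, 4, -5], [-50, 5, -5], [-50, 6, -5]] [np.float64(0.023), np.float64(0.023), np.float64(0.023), np.float64(0.023), np.float64(0.023)]
[[-50, 7, -5], [-50, 8, -5]] [np.float64(0.023), np.float64(0.023)]
```

View pics/w18.png

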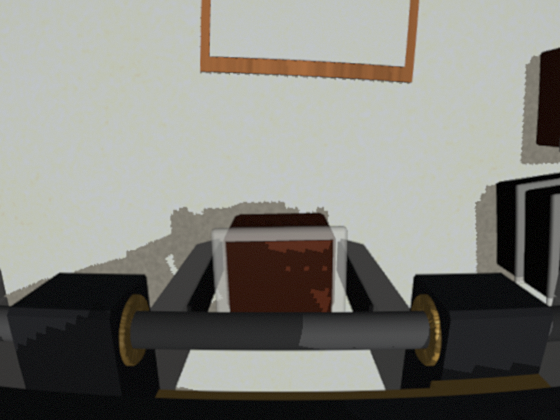

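The punnet is held level at 60 mm. I carry it over the stack at z≈320.

```bash
python3 -m creep '{"xyz":[[-49,-10,-5],[-50,-9,-5],[-50,-8,-5],[-50,-7,-5],[-50,-6,-5]],"spin":[0.023,0.023,0.023,0.023,0.023]}';python3 -m creep '{"xyz":[[-50,-5,-5],[-50,-3,-5],[-50,-2,-5],[-51,-1,-5],[-51,0,-5]],"spin":[0.023,0.023,0.023,0.023,0.023]}';python3 -m creep '{"xyz":[[-51,1,-5],[-50,2,-5],[-50,4,-5],[-50,5,-5],[-50,6,-5]],"spin":[0.023,0.023,0.023,0.023,0.023]}';python3 -m creep '{"xyz":[[-50,7,-5],[-50,8,-5],[0,0,0],[0,0,0]],"spin":[0.023,0.023,0,0]}'; python3 p.py 566 -426.5 250 81.5 30
python3 - <<'E'
from h import *
m,im=shot('wrist','w19');m,im=shot('scene','s19')
c=im[50:200,120:280][:,:,::-1]; cv2.imwrite('pics/s19c.png',cv2.resize(c,(640,600),interpolation=cv2.INTER_CUBIC))
E
```

```text
time_s: 50.18
ee_pos: [0.5417, 0.178, 0.2561]
eef_rot: [3.141, -0.0, 1.7]
force: [0.8, -0.4, -0.2]
grip_width: 0.06
time_s: 50.8
ee_pos: [0.5518, -0.0741, 0.2811]
eef_rot: [3.141, 0.0, 1.585]
force: [1.2, 0.6, -0.8]
grip_width: 0.06
time_s: 51.42
ee_pos: [0.5621, -0.3257, 0.3061]
eef_rot: [3.141, 0.0, 1.47]
force: [0.9, 0.8, -0.8]
grip_width: 0.06
time_s: 51.92
ee_pos: [0.5661, -0.4247, 0.3155]
eef_rot: [-3.141, -0.0, 1.425]
force: [-0.1, -0.0, -1.0]
grip_width: 0.0599
t 51.9 at [ 566.1 -424.7  315.5] psi 81.6 q6 -0.55 n 3
[[-1, 0, 22], [-1, 0, 22], [-1, 0, 22]] [np.float64(0.001), np.float64(0.001), np.float64(0.001)]
```

View pics/w19.png

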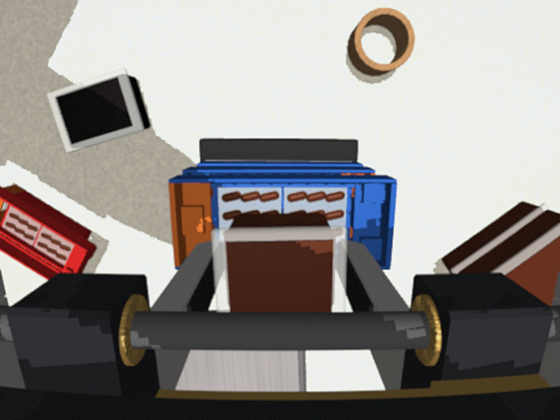

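View pics/s19c.png

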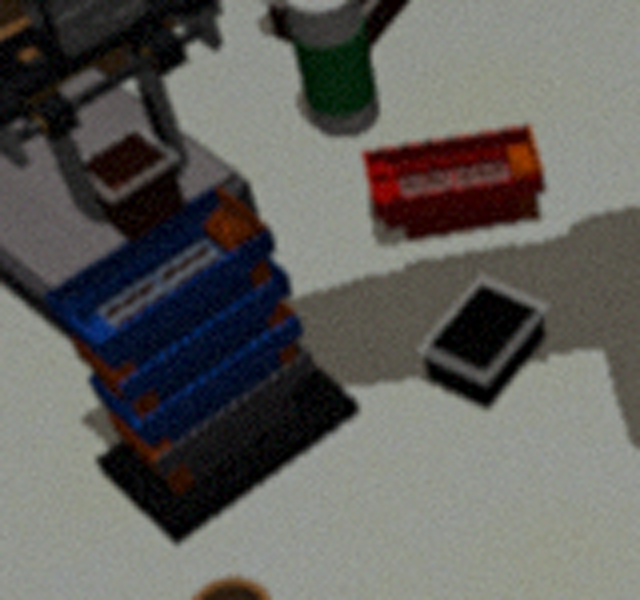

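```bash
python3 - <<'E'
from h import *
m=ctrl.camera_model('wrist')
P=plane(m,[[171,181],[397,180]],.226)[:,:2]*1000
b=np.radians(-8.5);u=np.array([np.cos(b),np.sin(b)]);v=np.array([-u[1],u[0]])
print(P.round(1).tolist(),'centre',(P.mean(0)-34*v).round(1),np.degrees(np.arctan2(*(P[0]-P[1])[::-1])))
E
```

```text
[[496.1, -383.2], [652.3, -405.1]] centre [ 569.2 -427.8] 172.0145112867073
```

```bash
python3 -m creep '{"xyz":[[-3,1,20],[0,0,20],[0,0,15],[0,0,10],[0,0,5]],"spin":[0,0,0,0,0]}'; python3 -m creep '{"xyz":[[0,0,3],[0,0,2],[0,0,1],[0,0,1],[0,0,0]],"spin":[0,0,0,0,0]}'
```

```text
time_s: 52.65
ee_pos: [0.5668, -0.428, 0.2456]
eef_rot: [3.142, 0.0, 1.425]
force: [-0.0, 0.1, -1.2]
grip_width: 0.0602
time_s: 53.28
ee_pos: [0.5667, -0.4283, 0.2387]
eef_rot: [3.142, 0.0, 1.425]
force: [0.5, 0.2, -0.8]
grip_width: 0.06
```

```bash
python3 -m creep '{"xyz":[[0,0,2],[0,0,1],[0,0,1],[0,0,1],[0,0,0]],"spin":[0,0,0,0,0]}'
```

```text
time_s: 53.9
ee_pos: [0.5666, -0.4283, 0.2335]
eef_rot: [-3.141, -0.0, 1.425]
force: [0.8, -0.0, -2.0]
grip_width: 0.06
```

```bash
python3 -m creep '{"xyz":[[0,0,1],[0,0,0]],"spin":[0,0]}'; python3 -m creep '{"xyz":[[0,0,1],[0,0,0]],"spin":[0,0]}'
```

```text
time_s: 54.15
ee_pos: [0.5667, -0.4283, 0.2331]
eef_rot: [3.141, 0.0, 1.425]
force: [-0.5, 0.6, 2.9]
grip_width: 0.0606
time_s: 54.4
ee_pos: [0.5667, -0.4284, 0.233]
eef_rot: [3.14, 0.001, 1.425]
force: [-2.0, -0.3, 8.1]
grip_width: 0.0603
```

The punnet touches down at 233, as expected. I ease off, open modestly and lift away.

```bash
python3 -m creep '{"xyz":[[0,0,-1],[0,0,0],[0,0,0],[0,0,0],[0,0,0]],"spin":[0,0,0,0,0]}' 74; python3 -m creep '{"xyz":[[0,0,-5],[0,0,-20],[0,0,-40],[0,0,-40],[0,0,0]],"spin":[0,0,0,0,0]}'; python3 -m creep '{"xyz":[[-45,0,0],[-45,0,0],[-40,0,0],[0,0,0],[0,0,0]],"spin":[0,0,0,0,0]}';python3 - <<'E'
from h import *
m,im=shot('wrist','w20');m,im=shot('scene','s20')
c=im[80:200,120:280][:,:,::-1]; cv2.imwrite('pics/s20c.png',cv2.resize(c,(720,540),interpolation=cv2.INTER_CUBIC))
E
```

```text
time_s: 55.02
ee_pos: [0.5666, -0.4283, 0.2326]
eef_rot: [-3.141, -0.0, 1.425]
force: [0.1, -0.5, -0.8]
grip_width: 0.0741
time_s: 55.65
ee_pos: [0.567, -0.4285, 0.3419]
eef_rot: [3.136, 0.003, 1.425]
force: [-0.3, -0.8, -1.3]
grip_width: 0.0742
time_s: 56.28
ee_pos: [0.5483, -0.5566, 0.3386]
eef_rot: [3.14, 0.001, 1.425]
force: [-0.3, -0.7, 0.6]
grip_width: 0.0739
```

View pics/w20.png

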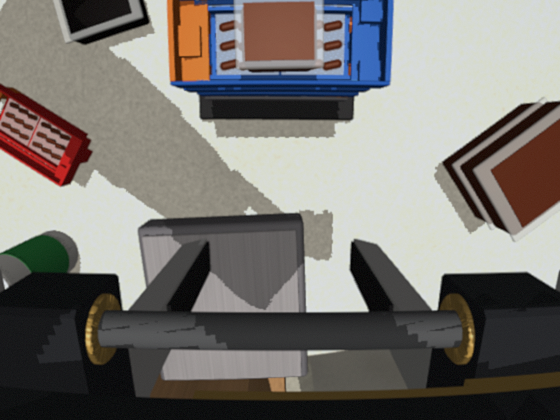

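View pics/s20c.png

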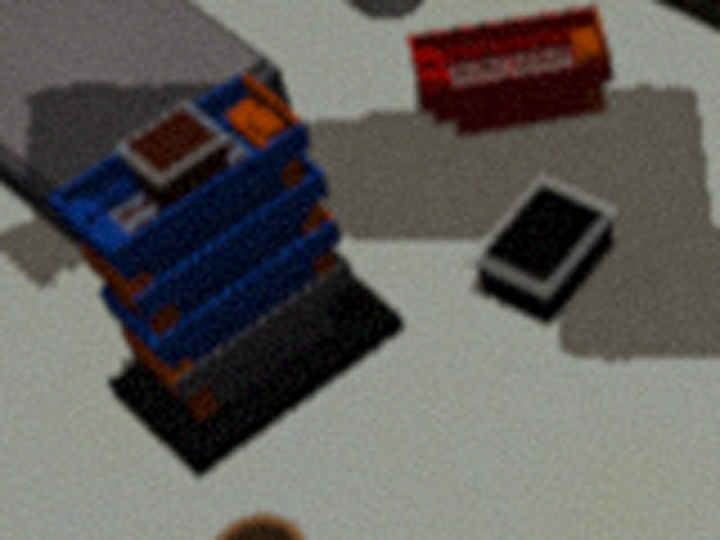

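The punnet stands upright and central in the top bin (wrist (280,30)). Last, I check the rolls and bystanders from the top.

```bash
python3 - <<'E'
from h import *
m,im=shot('top','t21')
hsv=cv2.cvtColor(im,cv2.COLOR_RGB2HSV)
for nm,cc,(X,Y,X2,Y2) in (('Y',YE,(200,160,262,218)),('B',BL,(215,215,262,280))):
  n,l,s,ce=cv2.connectedComponentsWithStats(cv2.inRange(hsv,*cc)[Y:Y2,X:X2])
  for i in range(1,n):
    if s[i,4]>5:
        a,b,w,h,_=s[i]; print(nm,[int(k) for k in (a+X,b+Y,w,h)],plane(m,[[a+X+w/2-.5,b+Y+h/2]],.045).round(4)[:,:2].tolist(),plane(m,ce[i]+[X,Y],0).round(4)[0,:2])
i0=cv2.imread('pics/top0.png')[:,:,::-1]
for nm,(a,b,c,d) in dict(tub=(350,252,378,292),tape=(340,155,372,186)).items():
    t=i0[b+3:d-3,a+3:c-3].copy(); r=cv2.matchTemplate(im[b:d,a:c].copy(),t,cv2.TM_CCOEFF_NORMED); print(nm,cv2.minMaxLoc(r)[1::2])
o=ctrl.get_obs();print(o['time_s'],np.abs(o['joint_vel']).max())
c=cv2.imread('pics/t21.png')[150:280,190:310]
cv2.imwrite('pics/t21c.png',cv2.resize(c,(552,598),interpolation=cv2.INTER_CUBIC))
E
```

```text
Y [228, 172, 24, 10] [[0.6824, 0.1213]] [0.6867 0.1236]
Y [227, 205, 23, 5] [[0.5769, 0.1258]] [0.5843 0.1295]
Y [238, 212, 6, 1] [[0.5596, 0.1171]] [0.5643 0.1213]
B [241, 224, 6, 2] [[0.5167, 0.1066]] [0.5202 0.1113]
B [231, 227, 25, 4] [[0.503, 0.1083]] [0.5063 0.1137]
B [231, 254, 26, 5] [[0.409, 0.1062]] [0.4089 0.1114]
B [242, 259, 6, 7] [[0.3886, 0.1027]] [0.3878 0.1063]
tub (0.5767346024513245, (3, 3))
tape (0.9995799660682678, (3, 3))
56.425 0.0035903357482893737
```

View pics/t21c.png

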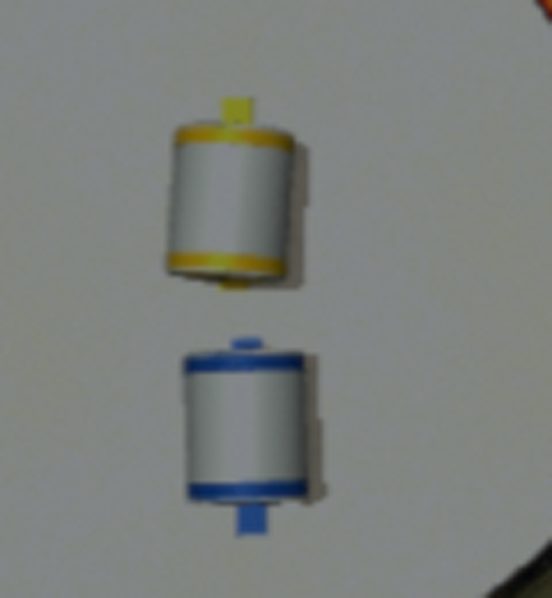

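```bash
python3 -c "
from station import ctrl
print(ctrl.hand_in())"
```

```text
the job is handed in; nothing more can be done
None
```

I stacked the three loose blue bins on the grey base and set the punnet upright in the top bin. I rolled both film rolls onto their stripes and handed the job in at about 56 s. The hand-in reports no verdict.

**Bins:** the orange ends alternate, and each bin made contact at the stacked height (undersides at about 68, 116 and 164 mm). The pictures show the stack square. I saw only three loose blue bins, so I treated the fourth as absent.

**Punnet:** it came to rest at the expected height, near the middle of the top bin, and stands upright. I saw no sign of it being knocked.

**Rolls:** blue lies about 2 mm off its stripe's line and yellow about 3 mm. Blue stopped about 11 mm short at first, so I nudged it once more.

**Bystanders:** the tape ring matches its starting picture. The tub showed no shift, but its match score was weak (0.58); I put that down to the arm and its shadow but did not check further.

**Disagreement:** the top and scene views differed by about 4 mm on the base's position. I placed in between, and all three bins seated without trouble.

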